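Empty the casting mould and tidy the cups

ROBOT

A 6-joint arm with a two-finger parallel gripper is mounted at the origin on the work surface. World frame = base frame: x ahead of the robot, y to its left, z up, the work surface at z = 0. Lengths are in m, angles in rad, forces in N, time in s.
With the tool pointing down it reaches from about 0.375 to 0.9 m from the base axis. Payload 3.1 kg.
Tool frame: the origin (TCP) lies at the very end of the fingers, on their centre line; the grasp point (between the pads) lies 19 mm behind it; z points along the fingers, y is the line along which they close (so a half turn about z gives the same grasp; the last joint's range is limited). The gripper opens to 85 mm and grips with 20 to 120 N. Pads are 22 mm wide; open, the fingers measure 114 mm over their backs; the gripper's body (76 mm by 85 mm) begins 54 mm behind the grasp point. The pads swing forward as they close: fully open they stand 13 mm farther back than shut.
Start: joints at [-0.178, 0.527, 1.433, -0, 1.181, -0.178], TCP at [0.625, 0, 0.231] pointing down, gripper open.
Joint ranges: [-3.08, 3.08], [-0.75, 2.2], [0.22, 2.44], [-1.43, 4.57], [0, 2.65], [-2.85, 2.85]. Speed limits (rad/s): [2.79, 2.79, 3.14, 3.14, 3.14, 3.14].

INTERFACE

Orientations are given as a unit quaternion [x, y, z, w].
In Python, from station import telemetry, snapshot, ticket gives the robot as it stands.
- The arm moves only by the tool move_arm, never from a script. Its argument "commands" is text: rows parted by semicolons, each of 7 numbers parted by spaces: the shift along the tool's x, y, z in mm, then the turn, a rotation vector about the tool's x, y, z in degrees, then the opening, from -1 (shut) to 1 (fully open). A call has exactly 5 rows; each row is the pose to reach, as a shift and turn from the pose commanded when the call began, along the tool's axes at that moment; what a row does not reach only later rows make up. A row lasts 1/8 s, in which the tool goes at most 62.5 mm and 10.7 degrees, less where a joint would pass 70% of its speed; a pose out of reach is approached as far as the arm can. A call with a gripper value outside its range is refused whole. The fingers move at their own pace and stop on an object; "grip_force" is the grip in N (left out, the last holds). Time passes only in rows, so rows that repeat a pose let the fingers close, or fill a call up. It gives the time, the measured TCP pose, the force, the opening and the grip force at its end, in the units of the state.
- telemetry.sense(): the state, without advancing time (a new reading comes with each control period).
- snapshot(name): name is "scene" or "side" or "wrist"; returns a dict with "image" (384x512x3 uint8, red, green, blue), "fx", "fy", "cx", "cy" (pixels), "k1" (the pictures are not rectified: a ray, as slopes to the right and down, at radius r is drawn at 1 + k1 r^2 times it, then the intrinsics apply), "pose" (4x4, takes a point from camera to world coordinates). Camera axes: x right, y down, z forward; pixel columns grow to the right and rows downward; lengths in m; the calibration is good to about 2 mm. A picture is of the moment at which its call begins. There is no depth.
- ticket.sign_off(): hands the job in; it is judged then, once.
The state is a dict: "t": time; "q": joint angles; "qd": joint speeds; "tau": joint torques, N m; "tcp_pos": TCP position; "tool_rot": TCP orientation; "force": force on the tool from outside, world axes, zero at the start; "ft_torque": the same for the moment, N m; "finger_gap": opening from 0.0 (shut) to 1.0 (fully open); "gripper_force": force on a finger pad.
Only numpy, scipy, OpenCV 4.12 (cv2) and the standard library are available. Lean on these libraries where they do the work, as an engineer would, in place of code of your own. Each camera call takes 0.05 s, during which the arm holds its last target. There are 200 camera calls.

TASK

Last night's game pieces have set. Turn the blue cup over and stand it mouth-up on the cork coaster and let go of it; then lift every green piece out of the grey mould and put it into the blue cup, which stays on the coaster. Also turn the white mixing beaker with the orange band over and leave it standing mouth-down on the black drip mat to drain (before, between or after the rest), and do not disturb the spectacles, the drinking jar or the pencil jar.

Things in the scene. Friction and masses are not known exactly. Their poses are not given: they have to be found in the camera images.
- cup: Blue cup, white band near the rim. Straight eight-sided tumbler, 64 mm across flats, 80 mm high, walls 4 mm, about 0.11-0.22 kg. Origin: centre of the outside of its base; z points from base to open mouth, 80 mm away; x and y are each normal to a flat (a flat every 45 degrees). On its side it rests on a flat, axis 32 mm up. Starts mouth-down on the desk, empty.
- beaker: White mixing beaker, orange band near the rim. Straight eight-sided tumbler, 64 mm across flats, 80 mm high, walls 4 mm, about 0.11-0.22 kg. Origin: centre of the outside of its base; z points from base to open mouth, 80 mm away; x and y are each normal to a flat (a flat every 45 degrees). On its side it rests on a flat, axis 32 mm up. Starts mouth-up on the desk, empty.
- coaster: Round cork coaster fixed to the desk, 110 mm across, 3 mm thick. Origin: centre of its underside, on the desk.
- dripmat: Square black ribbed drip mat fixed to the desk, 120 x 120 mm, 3 mm thick. Origin: centre of its underside, on the desk; x and y along its edges.
- mould: Grey casting mould fixed to the desk, a block 250 mm (its x) by 60 mm (its y), 18 mm high, with a row of five square cavities 22 mm wide and 8 mm deep, 48 mm apart along its x, the third at its middle; they open upward. Origin: centre of its underside, on the desk.
- tower1: Green cast game piece, one of up to five alike; may be absent. Square foot 20 x 20 x 8 mm, round stem 12 mm thick on it up to 28 mm above the underside; 12 g. Origin: centre of the underside; z along the stem to the top. Starts upright, loose in cavity 1 of the mould (1 is at the mould's -x end), foot flush with the mould's top, stem 20 mm clear of it.
- tower2: Green cast game piece, one of up to five alike; may be absent. Square foot 20 x 20 x 8 mm, round stem 12 mm thick on it up to 28 mm above the underside; 12 g. Origin: centre of the underside; z along the stem to the top. Starts upright, loose in cavity 2 of the mould (1 is at the mould's -x end), foot flush with the mould's top, stem 20 mm clear of it.
- tower3: Green cast game piece, one of up to five alike; may be absent. Square foot 20 x 20 x 8 mm, round stem 12 mm thick on it up to 28 mm above the underside; 12 g. Origin: centre of the underside; z along the stem to the top. Starts upright, loose in cavity 3 of the mould (1 is at the mould's -x end), foot flush with the mould's top, stem 20 mm clear of it.
- tower4: Green cast game piece, one of up to five alike; may be absent. Square foot 20 x 20 x 8 mm, round stem 12 mm thick on it up to 28 mm above the underside; 12 g. Origin: centre of the underside; z along the stem to the top. Starts upright, loose in cavity 4 of the mould (1 is at the mould's -x end), foot flush with the mould's top, stem 20 mm clear of it.
- tower5: Green cast game piece, one of up to five alike; may be absent. Square foot 20 x 20 x 8 mm, round stem 12 mm thick on it up to 28 mm above the underside; 12 g. Origin: centre of the underside; z along the stem to the top. Starts upright, loose in cavity 5 of the mould (1 is at the mould's -x end), foot flush with the mould's top, stem 20 mm clear of it.
- glasses: Black spectacles, about 125 x 120 x 40 mm, lying on the desk; not to be disturbed. Origin: between the lenses, at desk height; arms run along its +x.
- jar: Clear drinking jar with a handle, 72 mm wide (100 mm with the handle), 125 mm high; not to be disturbed. Origin: centre of its underside.
- pencils: Green glass jar of pencils, 72 mm wide, about 170 mm high with the pencils; not to be disturbed. Origin: centre of its underside.

How it is judged:
On the way, in this order (a step that is already met when the one before it is completed fails the run):
1. the blue cup stands mouth-up on the coaster, let go (angle between cup's own z axis and vertical below 0.1 rad and horizontal distance between cup and coaster below 0.028 m and height (world z) of cup below 0.012 m and contact force between cup and the fingers below 0.2 N and linear speed of cup below 0.03 m/s), for 0.2 s.
2. every piece is in the blue cup, which is mouth-up on the coaster (angle between cup's own z axis and vertical below 0.1 rad and horizontal distance between cup and coaster below 0.028 m and height (world z) of cup below 0.012 m and horizontal distance between each of tower1, tower2, tower3, tower4, tower5 and cup below 0.031 m and z of tower1 in the frame of cup between 0 and 0.078 m and linear speed of each of tower1, tower2, tower3, tower4, tower5 below 0.05 m/s and z of tower2 in the frame of cup between 0 and 0.078 m and z of tower3 in the frame of cup between 0 and 0.078 m and z of tower4 in the frame of cup between 0 and 0.078 m and z of tower5 in the frame of cup between 0 and 0.078 m), for 0.2 s.
At the end, for the whole second after the job is handed in: The blue cup stands mouth-up (within 0.1 rad) on the coaster, centres within 28 mm; every piece present lies inside it, below the rim; the beaker stands mouth-down (within 0.1 rad) on the drip mat, its centre within 32 mm of the mat's along both edges; all at rest (all of step 2 and angle between beaker's own z axis and vertical above 3.04 rad and height (world z) of beaker below 0.092 m and x of beaker in the frame of dripmat between -0.032 and 0.032 m and y of beaker in the frame of dripmat between -0.032 and 0.032 m and linear speed of each of cup, beaker below 0.03 m/s); the robot touches nothing.
It fails at once if the spectacles moved by more than 30 mm or knocked over (distance of glasses from where it was at the start of the episode above 0.03 m or angle between glasses's own z axis and vertical above 0.4 rad).
It fails at once if the drinking jar moved by more than 30 mm or knocked over (distance of jar from where it was at the start of the episode above 0.03 m or angle between jar's own z axis and vertical above 0.4 rad).
It fails at once if the pencil jar moved by more than 30 mm or knocked over (distance of pencils from where it was at the start of the episode above 0.03 m or angle between pencils's own z axis and vertical above 0.4 rad).
Of tower1, tower2, tower3, tower4, tower5 only 3 to 5 are there at a start; the rules pass over those that are not, and their reading is None.
At some moment in a run one of cup, beaker may be knocked a few centimetres aside while the robot is not near it.
Once in a run the grip may slacken for a moment while it holds something.
It also fails if it takes over 210 s, if anything falls off the work surface, if the arm or the gripper's body presses on something with over 40 N, if the wrist force passes 120 N, or if a joint passes its speed limit or range.

## Working session

There is one attempt and no reset: what is moved stays moved. The work goes in short steps, Python scripts to look and compute and a tool call to move; the robot and the scene stay as the last step left them, time stands still between calls to the robot, and variables do not carry over. Pictures are saved under pics/ and viewed, at most 17 in all, crops included, and the job is handed in when it is done.

Besides the shell and the picture viewer there is one more tool, called after ">>>" as name(argument=value, ...), one argument or row to a line, values as JSON. move_arm: Moves the arm, as the interface text tells. Its arguments: {"type":"object","properties":{"commands":{"type":"string"},"grip_force":{"type":"number"}},"required":["commands"]}

```bash
mkdir -p pics; ls
cat > h.py <<'E'
import numpy as np, cv2
from station import telemetry, snapshot, ticket
from scipy.spatial.transform import Rotation as R
import pickle
def shot(n,f):
    s=snapshot(n); cv2.imwrite('pics/'+f+'.png',s['image'][:,:,::-1]); pickle.dump(s,open('pics/'+f+'.pkl','wb')); return s
def load(f): return pickle.load(open('pics/'+f+'.pkl','rb'))
def px2w(s,u,v,z):
    K=np.array([[s['fx'],0,s['cx']],[0,s['fy'],s['cy']],[0,0,1.]])
    p=cv2.undistortPoints(np.array([[[u,v]]],float),K,np.array([s['k1'],0,0,0.]))[0,0]
    d=s['pose'][:3,:3]@np.array([p[0],p[1],1]); o=s['pose'][:3,3]
    return (o+d*(z-o[2])/d[2]).round(4)
def w2px(s,P):
    T=np.linalg.inv(s['pose']); P=np.atleast_2d(P)
    K=np.array([[s['fx'],0,s['cx']],[0,s['fy'],s['cy']],[0,0,1.]])
    return cv2.projectPoints(P.astype(float),cv2.Rodrigues(T[:3,:3])[0],T[:3,3],K,np.array([s['k1'],0,0,0.]))[0][:,0].round(1)
def st():
    s=telemetry.sense(); print('t',s['t'],'tcp',np.round(s['tcp_pos'],4),'rot',np.round(R.from_quat(s['tool_rot']).as_matrix(),3).tolist(),'F',np.round(s['force'],1),'gap',s['finger_gap'],'gf',s['gripper_force']); return s
def rel(p,Rm):
    "shift (mm) and rotvec (deg) from present pose to world p, Rm"
    s=telemetry.sense(); R0=R.from_quat(s['tool_rot'])
    print('shift',(R0.inv().apply(np.array(p)-s['tcp_pos'])*1000).round(1),'rot',np.degrees((R0.inv()*R.from_matrix(Rm)).as_rotvec()).round(1))
E
python3 - <<'E'
from h import *
for n in('scene','side','wrist'):
    s=shot(n,n+'0'); print(n,s['pose'].round(3).tolist(),s['fx'],s['k1'])
st()
a=[cv2.imread(f'pics/{n}0.png') for n in('scene','side')]
cv2.imwrite('pics/a.png',cv2.resize(a[0],(800,600))); cv2.imwrite('pics/b.png',cv2.resize(a[1],(800,600)))
E
```

```text
pics
scene [[0.765, 0.557, -0.324, 1.007], [0.645, -0.662, 0.383, -0.376], [-0.001, -0.501, -0.865, 1.17], [0.0, 0.0, 0.0, 1.0]] 499.1402842943106 -0.09932707967680876
side [[-0.945, -0.187, 0.267, 0.324], [-0.326, 0.532, -0.782, 0.92], [0.004, -0.826, -0.563, 0.639], [0.0, 0.0, 0.0, 1.0]] 419.2615157620398 -0.04795405335337228
wrist [[1.0, 0.0, -0.002, 0.625], [-0.0, -0.963, -0.271, 0.067], [-0.002, 0.271, -0.963, 0.373], [0.0, 0.0, 0.0, 1.0]] 327.15699191958277 0.025679548351863722
t 0.15 tcp [6.244e-01 1.000e-04 2.305e-01] rot [[0.0, 1.0, -0.002], [1.0, -0.0, 0.0], [0.0, -0.002, -1.0]] F [-0.  -0.7  0.3] gap 1.001813463683644 gf 0.0
```

View pics/a.png

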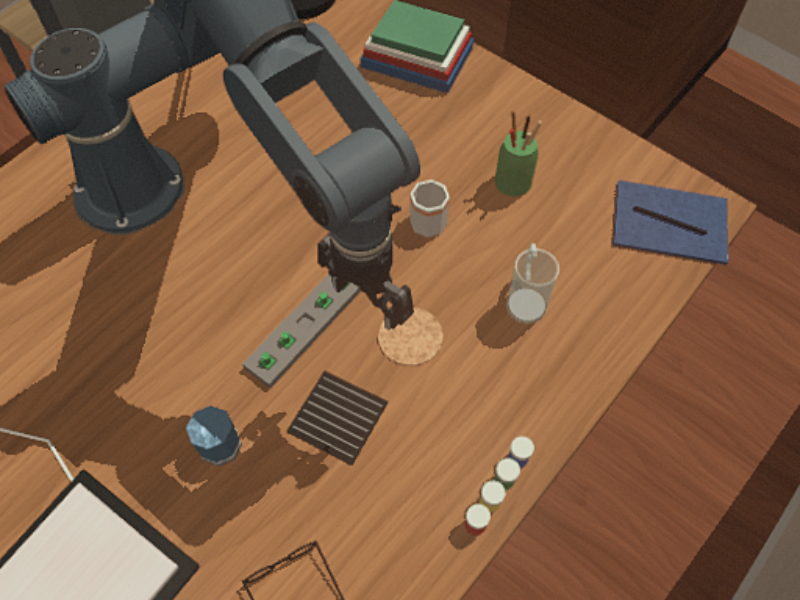

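View pics/b.png

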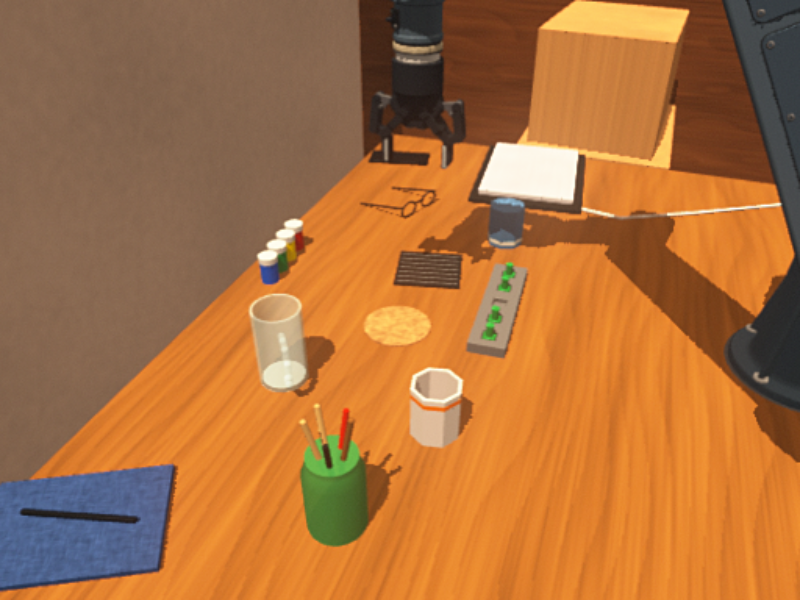

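Scene picture (800 px scale): cup at (213,435), mouth-down; beaker at (429,208), mouth-up; coaster at (410,335), mat at (338,417) and mould from (257,372) upward. Four pieces are visible in the side picture, with cavity 3 empty. I'll measure these in enlarged crops.

Run:
```python
from h import *
sc,sd=load('scene0'),load('side0')
f=1/1.5625
for n,(u,v) in dict(coaster=(410,335),m1=(325,373),m2=(387,405),m3=(352,461),m4=(289,432)).items(): print(n,px2w(sc,u*f,v*f,.003))
for n,(u,v) in dict(coaster=(398,325),m=(429,270)).items(): print('side',n,px2w(sd,u*f,v*f,.003))
for n,(u,v) in dict(pA=(267,356),pB=(286,336),pD=(323,295)).items(): print(n,px2w(sc,u*f,v*f,.038))
for n,(u,v) in dict(pA=(509,264),pB=(505,279),pD=(495,309),pE=(489,326)).items(): print('side',n,px2w(sd,u*f,v*f,.038))
for n,(u,v) in dict(beak=(430,194)).items(): print(n,px2w(sc,u*f,v*f,.08))
for n,(u,v) in dict(beak=(437,387)).items(): print('side',n,px2w(sd,u*f,v*f,.08))
print('cup',px2w(sc,212*f,427*f,.08),px2w(sd,507*f,206*f,.08))
print('jar',px2w(sc,526*f,305*f,0),px2w(sd,283*f,377*f,0),'pencil',px2w(sc,515*f,183*f,0.0),px2w(sd,336*f,525*f,0))
print('glasses',px2w(sc,315*f,545*f,.03),px2w(sc,245*f,582*f,.03),px2w(sd,405*f,210*f,0),px2w(sd,433*f,200*f,0),px2w(sd,362*f,206*f,0.03))
def crop(s,x0,y0,w,h,k): return cv2.resize(s['image'][y0:y0+h,x0:x0+w,::-1],(w*k,h*k),interpolation=cv2.INTER_CUBIC)
a=np.hstack([crop(sc,112,250,50,50,8),crop(sc,255,110,50,50,8)]); b=np.hstack([crop(sd,300,115,50,50,5),crop(sd,255,230,50,50,5),crop(sd,290,160,60,50,5)])
cv2.imwrite('pics/c.png',np.vstack([a[:,:800],b[:,:800]][0:1]+[b[:,:800] if b.shape[1]==800 else cv2.copyMakeBorder(b,0,0,0,800-b.shape[1],0)]).astype(np.uint8)[:600] if 0 else np.vstack([cv2.resize(a,(700,350)),cv2.resize(b,(700,219))]))
cv2.imwrite('pics/w.png',cv2.resize(load('wrist0')['image'][:,:,::-1],(800,600)))
```

```text
coaster [0.6219 0.1029 0.003 ]
m1 [ 0.5601 -0.0416  0.003 ]
m2 [ 0.6751 -0.0188  0.003 ]
m3 [ 0.6947 -0.1252  0.003 ]
m4 [ 0.5865 -0.1543  0.003 ]
side coaster [0.617  0.1036 0.003 ]
side m [ 0.6206 -0.0784  0.003 ]
pA [ 0.481  -0.0903  0.038 ]
pB [ 0.479  -0.0441  0.038 ]
pD [0.4722 0.0525 0.038 ]
side pA [ 0.4755 -0.0908  0.038 ]
side pB [ 0.4718 -0.0388  0.038 ]
side pD [0.4682 0.0559 0.038 ]
side pE [0.4668 0.1043 0.038 ]
beak [0.4948 0.3095 0.08  ]
side beak [0.4896 0.3119 0.08  ]
cup [ 0.5209 -0.2382  0.08  ] [ 0.513  -0.2353  0.08  ]
jar [0.7375 0.2789 0.    ] [0.7357 0.2796 0.    ] pencil [0.5647 0.4856 0.    ] [0.5544 0.4934 0.    ]
glasses [ 0.7456 -0.2604  0.03  ] [ 0.7058 -0.3639  0.03  ] [ 0.7467 -0.3057  0.    ] [ 0.7038 -0.3745  0.    ] [ 0.8186 -0.2358  0.03  ]
```

View pics/c.png

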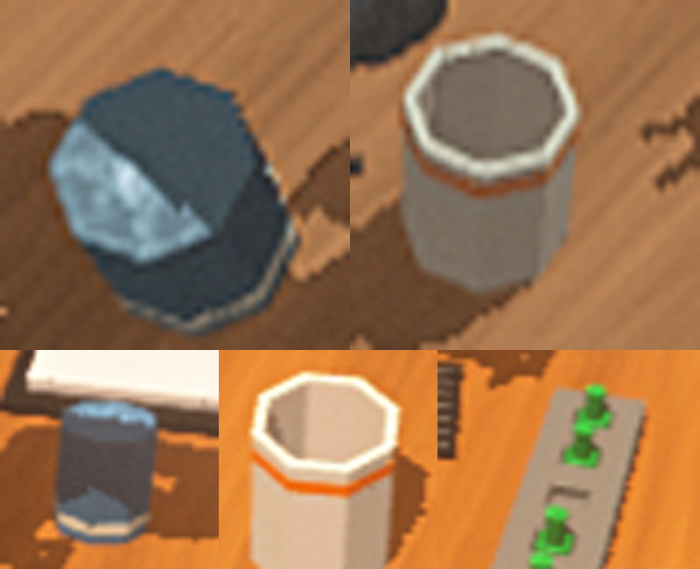

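View pics/w.png

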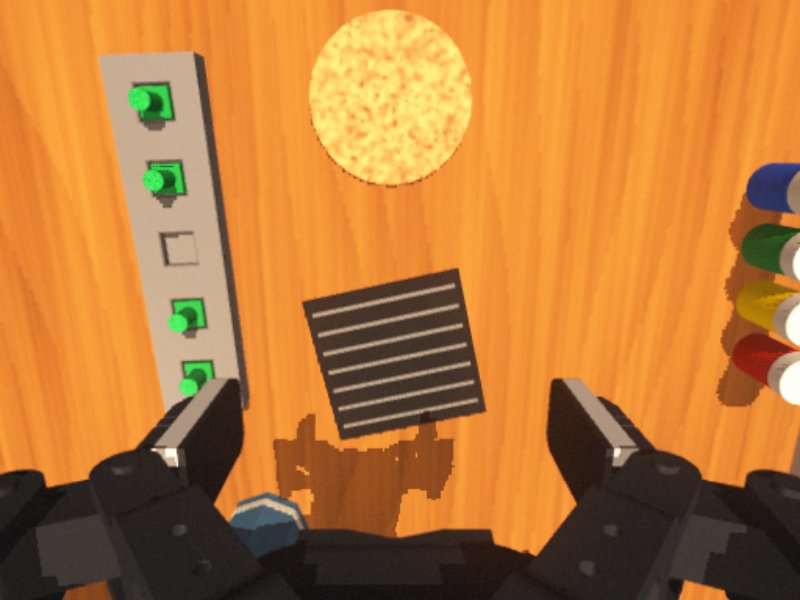

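The wrist picture shows the coaster at (391,97), the mat at (397,355), cavity 3 empty at (181,249), and pieces at (140,99), (156,180), (180,322) and (192,384). I'll compute positions and the octagon yaws from these.

Run:
```python
from h import *
sc,sd,w=load('scene0'),load('side0'),load('wrist0')
f=1/1.5625
for n,u,v,z in [('coaster',391,97,.003),('m1',304,301,.003),('m2',459,269,.003),('m3',485,411,.003),('m4',341,439,.003),('cav3',181,249,.018),('cornerA',101,56,.018),('cornerB',195,53,.018),('p5',140,99,.038),('p4',156,180,.038),('p2',180,322,.038),('p1',192,384,.038),('p5foot',152,103,.018),('p4foot',165,178,.018),('p2foot',187,315,.018)]: print(n,px2w(w,u*f,v*f,z))
def octo(s,pts,x0,y0,k,z):
    P=np.array([px2w(s,x0+a/k-.5,y0+b/k-.5,z)[:2] for a,b in pts]); c=(P.max(0)+P.min(0))/2
    d=P-c; an=np.degrees(np.arctan2(d[:,1],d[:,0])); print(c,'R',np.linalg.norm(d,axis=1).round(3),'vertex angle mod45',(an%45).round(0))
octo(sc,[(155,68),(240,95),(268,165),(208,235),(135,262),(50,170),(80,115)],112,250,7,.08)
octo(sc,[(87,48),(147,35),(210,60),(230,105),(200,165),(140,180),(70,155),(55,100)],255,110,7,.08)
octo(sd,[(96,23),(154,32),(179,62),(169,102),(126,124),(68,117),(36,82),(49,42)],255,230,4.376,.08)
```

```text
coaster [0.6223 0.1035 0.003 ]
m1 [ 0.5565 -0.0399  0.003 ]
m2 [ 0.6724 -0.0152  0.003 ]
m3 [ 0.697  -0.1314  0.003 ]
m4 [ 0.5811 -0.1567  0.003 ]
cav3 [0.4753 0.0023 0.018 ]
cornerA [0.4399 0.1251 0.018 ]
cornerB [0.4989 0.1274 0.018 ]
p5 [0.4699 0.0983 0.038 ]
p4 [0.4731 0.0503 0.038 ]
p2 [ 0.4773 -0.0448  0.038 ]
p1 [ 0.4806 -0.0913  0.038 ]
p5foot [0.4679 0.0978 0.018 ]
p4foot [0.4702 0.0507 0.018 ]
p2foot [ 0.4741 -0.0461  0.018 ]
[ 0.51635 -0.23675] R [0.032 0.032 0.036 0.033 0.038 0.038 0.033] vertex angle mod45 [ 7. 38. 35. 28. 33.  4. 15.]
[0.49525 0.30665] R [0.036 0.037 0.037 0.035 0.036 0.035 0.037 0.034] vertex angle mod45 [30. 35. 36. 42. 34. 38. 35. 34.]
[0.49225 0.30755] R [0.035 0.037 0.034 0.034 0.035 0.035 0.033 0.034] vertex angle mod45 [26. 25. 31. 27. 30. 32. 31. 25.]
```

>>> move_arm(
  commands="-50 -30 0 0 0 0 1; -100 -60 0 0 0 0 1; -150 -80 0 0 0 0 1; -190 -100 0 0 0 0 1; -190 -100 0 0 0 0 1",
  grip_force=60,
)

```text
t: 0.78
tcp_pos: [0.5237, -0.1927, 0.2311]
tool_rot: [0.709, 0.705, -0.0, -0.0]
force: [0.4, 0.2, 0.5]
finger_gap: 1.003
gripper_force: 0.0
```

Run:
```python
from h import *
st(); s=shot('wrist','w1'); cv2.imwrite('pics/w1b.png',cv2.resize(s['image'][:,:,::-1],(800,600),interpolation=cv2.INTER_CUBIC)); print(telemetry.sense()['q'])
```

```text
t 0.775 tcp [ 0.5237 -0.1927  0.2311] rot [[0.005, 1.0, -0.001], [1.0, -0.005, -0.0], [-0.0, -0.001, -1.0]] F [0.4 0.2 0.5] gap 1.0028812527264233 gf 0.0
[-5.49871369e-01  4.37877504e-01  1.60219280e+00  4.49275961e-04
  1.10215276e+00 -5.46878985e-01]
```

View pics/w1b.png

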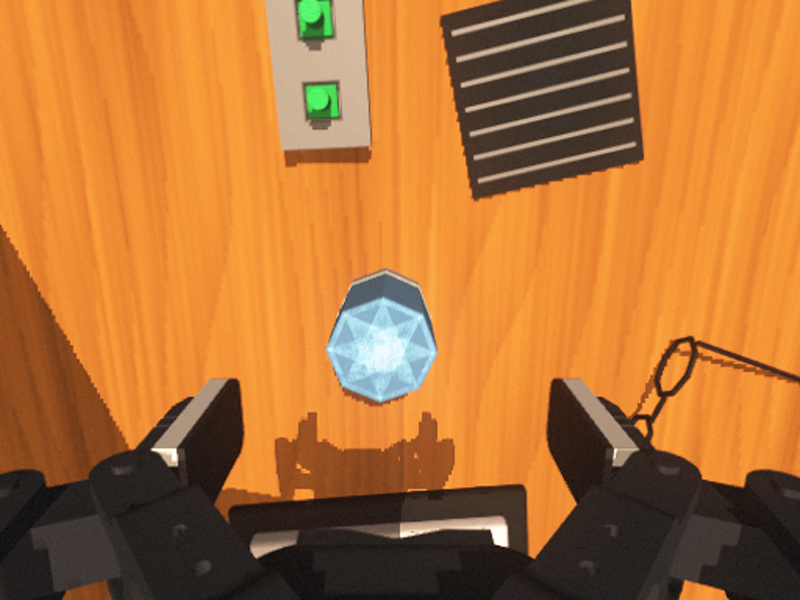

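The cup's top octagon has vertices at (382,298), (437,350), (380,403) and (327,350), so a vertex points along world x and y. Its flat normals are therefore at ±22.5°. The plan is to flip it in two 90° stages, tilting the tool from -45° to +45° and laying the cup on its side in between.

```bash
cat >> h.py <<'E'
Zv=np.array([0,0,1.])
def rot(az,th,flip=1):
    "tool tilted th deg (+ = pointing outward along azimuth az); flip=1: tool y = +tangent"
    a,t=np.radians(az),np.radians(th); r=np.array([np.cos(a),np.sin(a),0]); y=flip*np.array([-np.sin(a),np.cos(a),0])
    z=np.sin(t)*r-np.cos(t)*Zv; return np.c_[np.cross(y,z),y,z]
def plan(P,az,th,back=24,flip=1):
    "TCP so that world point P lies 'back' mm behind it"
    Rm=rot(az,th,flip); p=np.array(P)+back*1e-3*Rm[:,2]
    print('tcp target',p.round(4)); rel(p,Rm)
E
python3 - <<'E'
from h import *
w=load('w1'); f=1/1.5625
P=np.array([px2w(w,u*f,v*f,.08)[:2] for u,v in [(382,298),(425,312),(437,350),(420,390),(380,403),(342,388),(327,350),(343,313)]])
c=P.mean(0); d=P-c; print(c,np.linalg.norm(d,axis=1).round(4),(np.degrees(np.arctan2(d[:,1],d[:,0]))+22.5)%45-22.5)
for n,u,v in [('p2',309,12),('p1',319,98)]: print(n,px2w(w,u*f,v*f,.038))
plan([c[0],c[1],.042],-22.5,-45,-100)
E
```

```text
[ 0.5164375 -0.242775 ] [0.0341 0.0363 0.0338 0.0352 0.0351 0.0353 0.0338 0.0339] [-0.60950658 -1.1019743   1.14533875 -2.95226115 -2.67676147 -0.93354126
 -1.65536393 -1.95742937]
p2 [ 0.4751 -0.0465  0.038 ]
p1 [ 0.4786 -0.0932  0.038 ]
tcp target [ 0.5818 -0.2698  0.1127]
shift [-78.7  57.7 118.3] rot [ 26.5  39.5 -64. ]
```

>>> move_arm(
  commands="-20 14 20 3.3 4.9 -8 1; -40 29 50 6.6 9.9 -16 1; -60 43 80 9.9 14.8 -24 1; -79 58 115 13.2 19.7 -32 1; -79 58 115 13.2 19.7 -32 1",
)

```text
t: 1.45
tcp_pos: [0.582, -0.2673, 0.1074]
tool_rot: [0.471, 0.857, 0.04, -0.205]
force: [-0.8, 2.1, -0.4]
finger_gap: 0.998
gripper_force: 0.0
```

>>> move_arm(
  commands="0 0 0 3.3 4.9 -8 1; 0 0 0 6.6 9.9 -16 1; 0 0 0 9.9 14.8 -24 1; 0 0 0 13.2 19.7 -32 1; 0 0 0 13.2 19.7 -32 1",
)

```text
t: 2.08
tcp_pos: [0.584, -0.2665, 0.1167]
tool_rot: [0.179, 0.907, 0.073, -0.374]
force: [-0.4, 0.4, -0.0]
finger_gap: 0.996
gripper_force: 0.0
```

Run:
```python
from h import *
s=st(); print(np.round(s['q'],3))
plan([.5165,-.240,.042],-23,-45,-100)
```

```text
t 2.075 tcp [ 0.584  -0.2665  0.1167] rot [[-0.657, 0.379, -0.652], [0.27, 0.925, 0.266], [0.704, -0.001, -0.71]] F [-0.4  0.4 -0. ] gap 0.9960405752851585 gf 0.0
[-0.549  1.055  0.853 -0.125  2.006 -1.737]
tcp target [ 0.5816 -0.2676  0.1127]
shift [-1.5 -2.   4.1] rot [-0.6  0.2  0.5]
```

>>> move_arm(
  commands="-1 -2 35 0 0 0 1; -1 -2 70 0 0 0 1; -1 -2 100 0 0 0 1; -1 -2 128 0 0 0 1; -1 -2 128 0 0 0 1",
)

```text
t: 2.7
tcp_pos: [0.4989, -0.236, 0.0269]
tool_rot: [0.181, 0.907, 0.074, -0.373]
force: [0.8, -0.7, -0.5]
finger_gap: 1.006
gripper_force: 0.0
```

>>> move_arm(
  commands="0 0 0 0 0 0 0.3; 0 0 0 0 0 0 0.3; 0 0 0 0 0 0 0.3; 0 0 0 0 0 0 0.3; 0 0 0 0 0 0 0.3",
  grip_force=50,
)

```text
t: 3.32
tcp_pos: [0.5003, -0.237, 0.0267]
tool_rot: [0.18, 0.907, 0.074, -0.373]
force: [0.7, -0.7, 5.8]
finger_gap: 0.742
gripper_force: 55.2
```

Run:
```python
from h import *
s=st(); print(np.round(s['q'],3))
s=shot('side','s1'); cv2.imwrite('pics/s1b.png',cv2.resize(s['image'][80:230,250:450,::-1],(800,600),interpolation=cv2.INTER_CUBIC))
```

```text
t 3.325 tcp [ 0.5003 -0.237   0.0267] rot [[-0.656, 0.381, -0.651], [0.271, 0.925, 0.268], [0.704, -0.0, -0.71]] F [ 0.7 -0.7  5.8] gap 0.7417665244588931 gf 55.17537972880746
[-0.574  1.053  1.166 -0.13   1.693 -1.717]
```

View pics/s1b.png

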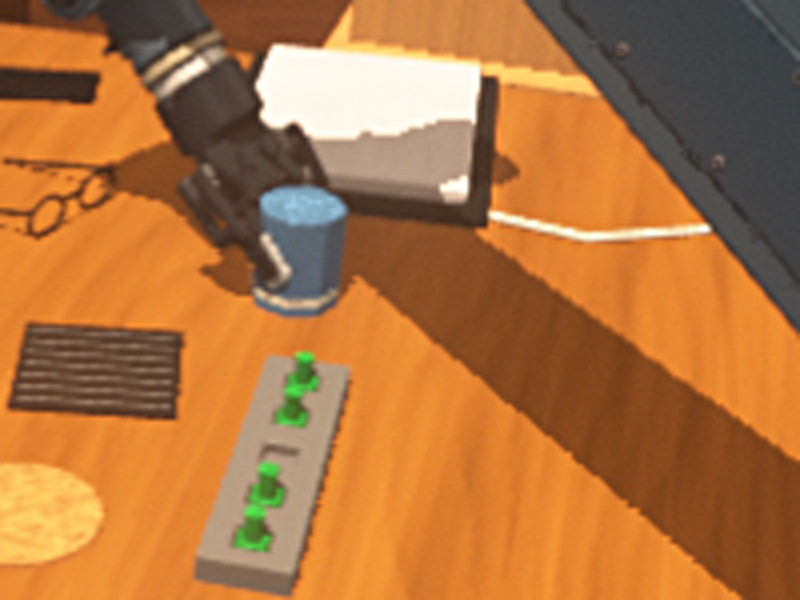

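The cup is gripped at 63 mm opening, which matches its flats. Next: lift and tilt.

>>> move_arm(
  commands="25 0 -25 0 0 0 0.3; 56 0 -57 0 -5 0 0.3; 56 0 -57 0 -15 0 0.3; 56 0 -57 0 -25 0 0.3; 56 0 -57 0 -35 0 0.3",
)

```text
t: 4.0
tcp_pos: [0.5007, -0.2374, 0.1056]
tool_rot: [0.194, 0.978, 0.015, -0.08]
force: [0.2, 0.8, -1.8]
finger_gap: 0.747
gripper_force: 55.1
```

>>> move_arm(
  commands="0 0 0 0 -9 0 0.3; 0 0 0 0 -18 0 0.3; 0 0 0 0 -27 0 0.3; 0 0 0 0 -36 0 0.3; 0 0 0 0 -45 0 0.3",
)

```text
t: 4.62
tcp_pos: [0.5167, -0.2316, 0.1202]
tool_rot: [0.187, 0.956, -0.032, 0.222]
force: [1.0, 0.0, -1.2]
finger_gap: 0.745
gripper_force: 59.8
```

>>> move_arm(
  commands="0 0 0 0 -5 0 0.3; 0 0 0 0 -10 0 0.3; 0 0 0 0 -10 0 0.3; 0 0 0 0 -10 0 0.3; 0 0 0 0 -10 0 0.3",
)

```text
t: 5.25
tcp_pos: [0.5411, -0.2322, 0.1556]
tool_rot: [0.19, 0.942, -0.049, 0.271]
force: [0.3, 0.1, -1.5]
finger_gap: 0.745
gripper_force: 59.9
```

Run:
```python
from h import *
s=st(); print(np.round(s['q'],3))
plan([.53,-.225,.034],-22.5,45,22)
s=shot('side','s2'); cv2.imwrite('pics/s2b.png',cv2.resize(s['image'][80:230,250:450,::-1],(800,600),interpolation=cv2.INTER_CUBIC))
```

```text
t 5.25 tcp [ 0.5411 -0.2322  0.1556] rot [[-0.781, 0.384, 0.492], [0.331, 0.923, -0.196], [-0.53, 0.01, -0.848]] F [ 0.3  0.1 -1.5] gap 0.7445606757464514 gf 59.87556188963936
[-0.675  0.496  2.019  1.055  0.179 -2.854]
tcp target [ 0.5444 -0.231   0.0184]
shift [ 70.5   1.1 117.7] rot [  0.4 -13.   -0.4]
```

View pics/s2b.png

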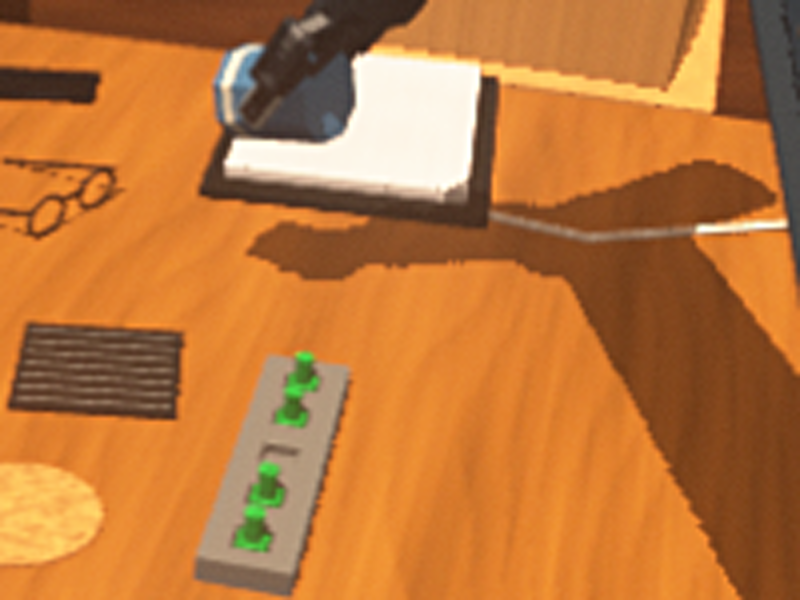

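The wrist is near its q5 = 0 singularity and joint 6 is at its limit, so outward tilt is limited to about 30° here. I'll yaw the tool plane into the arm plane and move a little outward before laying the cup down.

Run:
```python
from h import *
w=load('w1'); f=1/1.5625
print('clip',px2w(w,525*f,487*f,.01),px2w(w,230*f,507*f,.01))
plan([.575,-.225,.13],-36,30,22)
```

```text
clip [ 0.6304 -0.3903  0.01  ] [ 0.3868 -0.4081  0.01  ]
tcp target [ 0.5839 -0.2315  0.1109]
shift [-9.6 16.7 58.7] rot [ 7.4  1.9 11.2]
```

>>> move_arm(
  commands="-3 5 15 2 0.5 3 0.3; -6 11 35 4 1 6 0.3; -10 17 45 6 1.5 9 0.3; -10 17 45 7.4 1.9 11.2 0.3; -10 17 45 7.4 1.9 11.2 0.3",
)

```text
t: 5.92
tcp_pos: [0.5699, -0.2269, 0.1241]
tool_rot: [0.278, 0.926, -0.07, 0.244]
force: [0.5, -0.6, -1.8]
finger_gap: 0.74
gripper_force: 59.8
```

Run:
```python
from h import *
s=st(); print(np.round(s['q'],3))
plan([.575,-.225,.055],-36,30,22)
```

```text
t 5.925 tcp [ 0.5699 -0.2269  0.1241] rot [[-0.727, 0.549, 0.413], [0.48, 0.836, -0.266], [-0.491, 0.006, -0.871]] F [ 0.5 -0.6 -1.8] gap 0.7395899999958878 gf 59.80049148463877
[-0.558  0.578  1.938 -0.06   0.112 -1.488]
tcp target [ 0.5839 -0.2315  0.0359]
shift [31.   3.4 83.7] rot [ 1.6 -0.6  2.2]
```

>>> move_arm(
  commands="3 1 25 0 4 0 0.3; 6 2 50 0 7 0 0.3; 9 3 72 0 7.5 0 0.3; 12 5 92 0 7.5 0 0.3; 12 5 92 0 7.5 0 0.3",
)

```text
t: 6.55
tcp_pos: [0.6017, -0.2413, 0.037]
tool_rot: [0.281, 0.941, -0.051, 0.182]
force: [-0.8, -0.1, -1.5]
finger_gap: 0.741
gripper_force: 59.7
```

Run:
```python
from h import *
s=st(); print(np.round(s['q'],3))
plan([.60,-.24,.046],-33,25,22)
s=shot('side','s3'); cv2.imwrite('pics/s3b.png',cv2.resize(s['image'][80:230,220:420,::-1],(800,600),interpolation=cv2.INTER_CUBIC))
```

```text
t 6.55 tcp [ 0.6017 -0.2413  0.037 ] rot [[-0.775, 0.548, 0.314], [0.511, 0.836, -0.199], [-0.372, 0.006, -0.928]] F [-0.8 -0.1 -1.5] gap 0.7410227196265681 gf 59.70521388881025
[-0.551  0.759  1.79  -0.027  0.212 -1.515]
tcp target [ 0.6078 -0.2451  0.0261]
shift [-2.6  0.1 12.8] rot [ 0.2 -3.2 -0.4]
```

View pics/s3b.png

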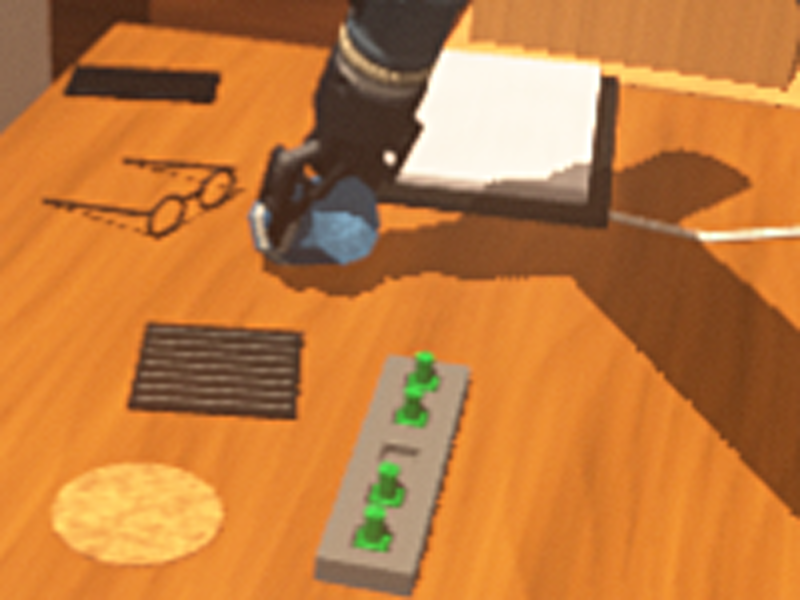

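>>> move_arm(
  commands="2 0 5 0 -2 0 0.3; 4 0 9 0 -4 0 0.3; 5 0 12 0 -6 0 0.3; 5 0 12 0 -6 0 0.3; 5 0 12 0 -6 0 0.3",
)

```text
t: 7.22
tcp_pos: [0.6028, -0.2429, 0.0282]
tool_rot: [0.278, 0.93, -0.064, 0.232]
force: [0.2, 0.2, -1.2]
finger_gap: 0.741
gripper_force: 59.8
```

Run:
```python
from h import *
s=st(); print(np.round(s['q'],3))
```

```text
t 7.225 tcp [ 0.6028 -0.2429  0.0282] rot [[-0.738, 0.547, 0.396], [0.487, 0.837, -0.249], [-0.468, 0.009, -0.884]] F [ 0.2  0.2 -1.2] gap 0.7408815659465087 gf 59.77127427526284
[-0.553  0.787  1.861 -0.455  0.008 -1.089]
```

>>> move_arm(
  commands="2 0 4 0 1 0 0.3; 2 0 4 0 1 0 0.3; 2 0 4 0 1 0 1; 2 0 4 0 1 0 1; 2 0 4 0 1 0 1",
)

```text
t: 7.85
tcp_pos: [0.6033, -0.2428, 0.0231]
tool_rot: [0.278, 0.932, -0.062, 0.224]
force: [0.2, -0.4, 0.8]
finger_gap: 1.001
gripper_force: 0.0
```

>>> move_arm(
  commands="0 0 0 0 0 0 1; 0 0 -20 0 0 0 1; 0 0 -50 0 0 0 1; 0 0 -90 0 0 0 1; 0 0 -130 0 0 0 1",
)

```text
t: 8.48
tcp_pos: [0.5527, -0.2112, 0.1393]
tool_rot: [0.278, 0.932, -0.062, 0.224]
force: [-0.3, -0.2, -0.3]
finger_gap: 1.003
gripper_force: 0.0
```

Run:
```python
from h import *
s=st(); print(np.round(s['q'],3))
s=shot('side','s4');k=shot('scene','c4'); cv2.imwrite('pics/s4b.png',np.hstack([cv2.resize(x[:,:,::-1],(400,400),interpolation=cv2.INTER_CUBIC) for x in (s['image'][80:180,220:320],k['image'][210:310,130:230])]))
```

```text
t 8.475 tcp [ 0.5527 -0.2112  0.1393] rot [[-0.745, 0.547, 0.383], [0.491, 0.837, -0.239], [-0.451, 0.01, -0.892]] F [-0.3 -0.2 -0.3] gap 1.0033789826438904 gf 0.0
[-0.552  0.526  1.95  -0.016  0.198 -1.528]
```

View pics/s4b.png

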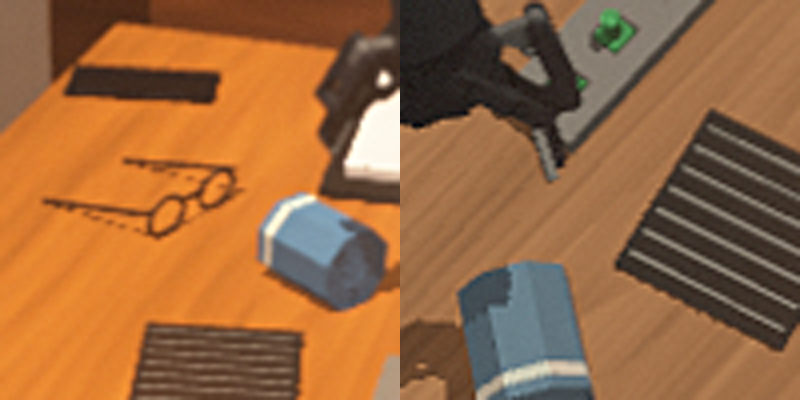

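The cup is lying on its side with its mouth outward, unobstructed in both views. I'll fit its pose from the silhouette by code.

```bash
cat >> h.py <<'E'
from scipy.optimize import minimize
def prism(x,y,yaw,mode,z0=0):
    "mode 'lie': cup axis horizontal, mouth toward azimuth yaw(deg); 'up': yaw = flat normal azimuth"
    a=np.radians(22.5+45*np.arange(8)); c=np.c_[np.cos(a),np.sin(a)]*.032/np.cos(np.pi/8); b=np.radians(yaw)
    if mode=='up': Q=np.array([[*p,h] for h in(0,.08) for p in c])
    else: Q=np.array([[h,p[0],p[1]+.032] for h in(-.04,.04) for p in c])
    M=np.array([[np.cos(b),-np.sin(b),0],[np.sin(b),np.cos(b),0],[0,0,1]]); return Q@M.T+[x,y,z0]
def bluemask(s,g,z=.035,rad=60):
    h=cv2.cvtColor(s['image'],cv2.COLOR_RGB2HSV); m=((h[...,0]>95)&(h[...,0]<125)&(h[...,1]>70)&(h[...,2]>40)).astype(np.uint8)
    u=w2px(s,[g[0],g[1],z])[0]; yy,xx=np.mgrid[:m.shape[0],:m.shape[1]]; m[np.hypot(xx-u[0],yy-u[1])>rad]=0
    n,l,stt,_=cv2.connectedComponentsWithStats(m); i=1+np.argmax(stt[1:,4]); return (l==i).astype(np.uint8)
def hullmask(P):
    q=cv2.convexHull((P*8).round().astype(np.int32)); m=np.zeros((384,512),np.uint8); cv2.fillConvexPoly(m,q,1,shift=3); return m
def fit(views,g,mode,masks,z0=0):
    H=[]
    for m in masks:
        p=np.argwhere(m)[:,::-1].astype(np.int32); h=np.zeros((384,512),np.uint8); cv2.fillConvexPoly(h,cv2.convexHull(p),1); H.append(h)
    def cost(v): return sum(1-(a&b).sum()/max(1,(a|b).sum()) for a,b in((hullmask(w2px(s,prism(v[0]/1e3,v[1]/1e3,v[2],mode,z0))),h) for s,h in zip(views,H)))
    best=min((minimize(cost,[g[0]*1e3,g[1]*1e3,g[2]+d],method='Nelder-Mead',options=dict(initial_simplex=np.array([[0,0,0],[12,0,0],[0,12,0],[0,0,8]])+[g[0]*1e3,g[1]*1e3,g[2]+d])) for d in(-12,0,12)),key=lambda r:r.fun)
    print('fit',best.x.round(1),'cost/view',round(best.fun/len(views),3)); return best.x
E
python3 - <<'E'
from h import *
g=(.6,-.24,-33)
V={n:load(n) for n in('s4','c4')}; M={n:bluemask(s,g) for n,s in V.items()}
for n in M: print(n,M[n].sum()); fit([V[n]],g,'lie',[M[n]])
x=fit(list(V.values()),g,'lie',list(M.values()))
plan([x[0]/1e3,x[1]/1e3,.034],x[2],-45,-110)
E
```

```text
s4 102
fit [ 608.7 -309.4  -77.6] cost/view 0.68
c4 30
fit [ 523.7 -200.8  -10.1] cost/view 0.908
fit [ 578.3 -233.5  -55.9] cost/view 0.821
tcp target [ 0.6219 -0.2979  0.1118]
shift [-79.9 -35.5  74.3] rot [-3.2 71.  24.2]
```

Run:
```python
from h import *
for n,pts in dict(s4=[(295,138),(308,150),(290,135),(270,170),(270,125)],c4=[(165,285),(170,300),(150,288),(250,250),(120,250)]).items():
    s=load(n); h=cv2.cvtColor(s['image'],cv2.COLOR_RGB2HSV); print(n,[(s['image'][v,u].tolist(),h[v,u].tolist()) for u,v in pts], w2px(s,[.6,-.24,.035]))
```

```text
s4 [([127, 155, 175], [103, 70, 175]), ([95, 98, 106], [112, 26, 106]), ([219, 210, 189], [21, 35, 219]), ([91, 60, 43], [11, 135, 91]), ([149, 84, 42], [12, 183, 149])] [[296.3 140.1]]
c4 [([97, 118, 126], [98, 59, 126]), ([180, 168, 153], [17, 38, 180]), ([71, 83, 89], [100, 52, 89]), ([166, 115, 74], [13, 141, 166]), ([30, 25, 20], [15, 85, 30])] [[162.1 301.2]]
```

```bash
sed -i "s/    h=cv2.cvtColor(s\['image'\],cv2.COLOR_RGB2HSV); m=.*/    im=s['image'].astype(int); m=((im[...,2]>im[...,0]*.8)\&(im.max(-1)>62)).astype(np.uint8)/; s/rad=60/rad=38/" h.py
python3 - <<'E'
from h import *
g=(.6,-.24,-33)
V={n:load(n) for n in('s4','c4')}; M={n:bluemask(s,g) for n,s in V.items()}
for n in M: print(n,M[n].sum()); fit([V[n]],g,'lie',[M[n]])
x=fit(list(V.values()),g,'lie',list(M.values()))
plan([x[0]/1e3,x[1]/1e3,.034],x[2],-45,-110)
E
```

```text
s4 586
fit [ 587.4 -236.6  -42.7] cost/view 0.065
c4 1048
fit [ 587.5 -232.8  -33.2] cost/view 0.033
fit [ 587.6 -233.2  -34.6] cost/view 0.058
tcp target [ 0.6517 -0.2773  0.1118]
shift [-91.9  -2.   80.9] rot [ 0.4 72.1  1.7]
```

>>> move_arm(
  commands="-20 0 15 0 7 0 1; -45 0 35 0 15 0 1; -70 -1 60 0 23 0 1; -92 -2 78 0 30 0 1; -92 -2 78 0.2 38 1 1",
)

```text
t: 9.2
tcp_pos: [0.6519, -0.2785, 0.1089]
tool_rot: [0.292, 0.951, 0.033, -0.093]
force: [-0.7, -0.3, -0.1]
finger_gap: 0.997
gripper_force: 0.0
```

>>> move_arm(
  commands="0 0 0 0 8 0 1; 0 0 0 0 16 0 1; 0 0 0 0 24 0 1; 0 0 0 0 32 0 1; 0 0 0 0 34 0 1",
)

```text
t: 9.82
tcp_pos: [0.65, -0.2773, 0.1054]
tool_rot: [0.269, 0.882, 0.117, -0.369]
force: [-0.3, -0.5, -0.9]
finger_gap: 1.0
gripper_force: 0.0
```

Run:
```python
from h import *
s=st(); print(np.round(s['q'],3))
g=(.5875,-.233,-34); s=shot('scene','c5'); x=fit([s],g,'lie',[bluemask(s,g)])
plan([.5875,-.233,.034],-34,-45,24)
```

```text
t 9.825 tcp [ 0.65   -0.2773  0.1054] rot [[-0.583, 0.562, -0.587], [0.389, 0.827, 0.405], [0.713, 0.008, -0.701]] F [-0.3 -0.5 -0.9] gap 1.000331143500821 gf 0.0
[-0.571  1.182  0.573  0.029  2.181 -1.542]
fit [ 601.1 -261.7  -43.8] cost/view 0.613
tcp target [ 0.5734 -0.2235  0.017 ]
shift [  2.5   0.7 128.6] rot [ 0.5 -0.5  0.2]
```

>>> move_arm(
  commands="2 1 35 0 0 0 1; 2 1 70 0 0 0 1; 2 1 100 0 0 0 1; 2 1 125 0 0 0 1; 2 1 125 0 0 0 1",
)

```text
t: 10.5
tcp_pos: [0.5752, -0.2238, 0.0222]
tool_rot: [0.269, 0.882, 0.117, -0.368]
force: [0.5, -0.5, 1.1]
finger_gap: 1.002
gripper_force: 0.0
```

>>> move_arm(
  commands="0 0 0 0 0 0 0.3; 0 0 0 0 0 0 0.3; 0 0 0 0 0 0 0.3; 0 0 0 0 0 0 0.3; 0 0 0 0 0 0 0.3",
)

```text
t: 11.12
tcp_pos: [0.5778, -0.2258, 0.0248]
tool_rot: [0.27, 0.884, 0.116, -0.365]
force: [3.2, -2.2, 4.2]
finger_gap: 0.737
gripper_force: 55.8
```

>>> move_arm(
  commands="30 0 -30 0 0 0 0.3; 70 0 -70 0 0 0 0.3; 100 0 -100 0 0 0 0.3; 100 0 -100 0 0 0 0.3; 100 0 -100 0 0 0 0.3",
)

```text
t: 11.75
tcp_pos: [0.5759, -0.2259, 0.1638]
tool_rot: [0.269, 0.883, 0.117, -0.367]
force: [-0.3, -0.1, -2.3]
finger_gap: 0.738
gripper_force: 55.2
```

Run:
```python
from h import *
s=st(); print(np.round(s['q'],3))
```

```text
t 11.75 tcp [ 0.5759 -0.2259  0.1638] rot [[-0.586, 0.561, -0.585], [0.39, 0.828, 0.404], [0.711, 0.009, -0.704]] F [-0.3 -0.1 -2.3] gap 0.737863901943233 gf 55.2119611389935
[-0.567  0.968  0.933  0.029  2.03  -1.544]
```

>>> move_arm(
  commands="0 0 0 0 0 9 0.3; 0 0 0 0 0 18 0.3; 0 0 0 0 0 27 0.3; 0 0 0 0 0 36 0.3; 0 0 0 0 0 45 0.3",
)

```text
t: 12.38
tcp_pos: [0.5755, -0.2257, 0.1622]
tool_rot: [0.588, 0.71, -0.034, -0.385]
force: [0.2, -0.4, -1.4]
finger_gap: 0.74
gripper_force: 55.2
```

>>> move_arm(
  commands="0 0 0 0 0 9 0.3; 0 0 0 0 0 18 0.3; 0 0 0 0 0 27 0.3; 0 0 0 0 0 36 0.3; 0 0 0 0 0 45 0.3",
)

```text
t: 13.0
tcp_pos: [0.5755, -0.2256, 0.1622]
tool_rot: [0.815, 0.431, -0.178, -0.343]
force: [-0.6, 0.7, -0.5]
finger_gap: 0.739
gripper_force: 55.2
```

>>> move_arm(
  commands="0 0 0 0 0 9 0.3; 0 0 0 0 0 18 0.3; 0 0 0 0 0 27 0.3; 0 0 0 0 0 36 0.3; 0 0 0 0 0 45 0.3",
)

```text
t: 13.62
tcp_pos: [0.5755, -0.2256, 0.1622]
tool_rot: [0.918, 0.087, -0.296, -0.249]
force: [0.2, 0.7, -0.6]
finger_gap: 0.735
gripper_force: 55.2
```

>>> move_arm(
  commands="0 0 0 0 0 9 0.3; 0 0 0 0 0 18 0.3; 0 0 0 0 0 27 0.3; 0 0 0 0 0 36 0.3; 0 0 0 0 0 45 0.3",
)

```text
t: 14.25
tcp_pos: [0.5755, -0.2256, 0.1622]
tool_rot: [0.881, -0.271, -0.369, -0.116]
force: [-0.2, 0.1, -1.5]
finger_gap: 0.742
gripper_force: 55.2
```

Run:
```python
from h import *
s=st(); print(np.round(s['q'],3))
plan([.622,.1035,.12],0,-45,20,-1)
```

```text
t 14.25 tcp [ 0.5755 -0.2256  0.1622] rot [[0.581, -0.564, -0.587], [-0.393, -0.826, 0.405], [-0.713, -0.005, -0.701]] F [-0.2  0.1 -1.5] gap 0.7415835934893694 gf 55.15313351992518
[-0.567  0.971  0.934  0.03   2.031  1.603]
tcp target [0.6079 0.1035 0.1059]
shift [ -70.2 -289.7  153.8] rot [-24.6   0.4 -24. ]
```

>>> move_arm(
  commands="-6 -35 8 -4 0 -4 0.3; -16 -80 25 -9 0 -9 0.3; -28 -130 50 -14 0 -14 0.3; -42 -180 80 -19 0.3 -19 0.3; -54 -228 110 -24.6 0.4 -24 0.3",
)

```text
t: 14.88
tcp_pos: [0.6074, 0.0295, 0.125]
tool_rot: [0.924, 0.004, -0.381, 0.001]
force: [0.9, 0.3, -1.2]
finger_gap: 0.74
gripper_force: 55.2
```

Run:
```python
from h import *
s=st(); print(np.round(s['q'],3))
plan([.622,.1035,.08],0,-45,20,-1)
s=shot('side','s6'); cv2.imwrite('pics/s6b.png',cv2.resize(s['image'][100:250,180:380,::-1],(800,600),interpolation=cv2.INTER_CUBIC))
```

```text
t 14.875 tcp [0.6074 0.0295 0.125 ] rot [[0.709, 0.008, -0.705], [0.006, -1.0, -0.005], [-0.705, -0.0, -0.709]] F [ 0.9  0.3 -1.2] gap 0.7397675360806408 gf 55.16502352897078
[-0.098  0.997  0.976 -0.08   1.948  1.466]
tcp target [0.6079 0.1035 0.0659]
shift [ 42.4 -74.   41.2] rot [ 0.3 -0.2  0.3]
```

View pics/s6b.png

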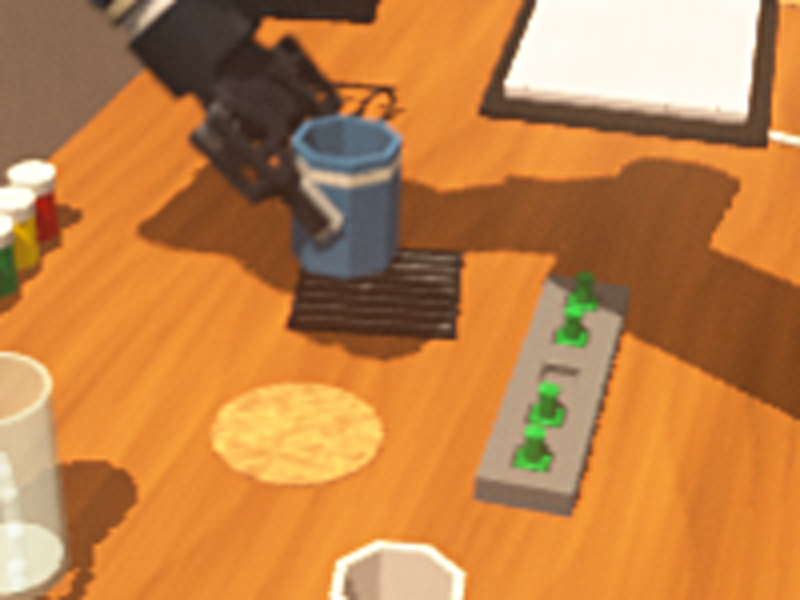

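The cup is upright, mouth-up. The coaster is at about (297,432) in the crop. I'll move over it and lower.

>>> move_arm(
  commands="10 -25 5 0 0 0 0.3; 25 -50 20 0 0 0 0.3; 45 -74 35 0 0 0 0.3; 63 -74 52 0 0 0 0.3; 63 -74 52 0 0 0 0.3",
)

```text
t: 15.55
tcp_pos: [0.6148, 0.1001, 0.0434]
tool_rot: [0.924, 0.001, -0.382, 0.001]
force: [0.6, 0.0, -1.7]
finger_gap: 0.743
gripper_force: 55.3
```

>>> move_arm(
  commands="2 0 2 0 0 0 0.3; 4 0 4 0 0 0 0.3; 6 0 6 0 0 0 0.3; 7 0 7 0 0 0 0.3; 7 0 7 0 0 0 0.3",
)

```text
t: 16.18
tcp_pos: [0.6169, 0.1017, 0.037]
tool_rot: [0.925, 0.002, -0.379, 0.001]
force: [0.5, -1.1, -1.2]
finger_gap: 0.742
gripper_force: 55.3
```

Run:
```python
from h import *
s=st()
for n in('scene','side'):
    k=shot(n,n+'7'); m=bluemask(k,(.622,.1035),.045,45); print(m.sum()); fit([k],(.622,.1035,0),'up',[m],.003)
```

```text
t 16.175 tcp [0.6169 0.1017 0.037 ] rot [[0.712, 0.004, -0.702], [0.003, -1.0, -0.003], [-0.702, 0.0, -0.712]] F [ 0.5 -1.1 -1.2] gap 0.7420540317987017 gf 55.285303448326886
1570
fit [648.  148.8  11.1] cost/view 0.667
403
fit [625.4  96.2 -23.2] cost/view 0.46
```

>>> move_arm(
  commands="1 0 1 0 0 0 0.3; 2 0 2 0 0 0 0.3; 3 0 3 0 0 0 0.3; 3 0 3 0 0 0 0.3; 3 0 3 0 0 0 0.3",
)

```text
t: 16.9
tcp_pos: [0.6169, 0.1017, 0.0327]
tool_rot: [0.925, 0.002, -0.379, 0.001]
force: [-0.5, 0.1, -1.4]
finger_gap: 0.742
gripper_force: 55.3
```

>>> move_arm(
  commands="0.7 0 0.7 0 0 0 0.3; 1.4 0 1.4 0 0 0 0.3; 2.1 0 2.1 0 0 0 0.3; 2.8 0 2.8 0 0 0 0.3; 2.8 0 2.8 0 0 0 0.3",
)

```text
t: 17.52
tcp_pos: [0.6171, 0.1017, 0.0323]
tool_rot: [0.925, 0.002, -0.38, 0.001]
force: [0.3, 0.2, 10.7]
finger_gap: 0.737
gripper_force: 56.4
```

>>> move_arm(
  commands="0 0 0 0 0 0 0.6; 0 0 0 0 0 0 1; 0 0 0 0 0 0 1; 0 0 0 0 0 0 1; 0 0 0 0 0 0 1",
)

```text
t: 18.15
tcp_pos: [0.6169, 0.1017, 0.0285]
tool_rot: [0.925, 0.002, -0.379, 0.001]
force: [-0.7, -0.4, 0.6]
finger_gap: 1.002
gripper_force: 0.0
```

>>> move_arm(
  commands="0 0 -20 0 0 0 1; 0 0 -50 0 0 0 1; 0 0 -85 0 0 0 1; 0 0 -120 0 0 0 1; 0 0 -140 0 0 0 1",
)

```text
t: 18.77
tcp_pos: [0.7166, 0.102, 0.13]
tool_rot: [0.926, 0.002, -0.378, 0.001]
force: [0.6, -0.3, -0.5]
finger_gap: 1.0
gripper_force: 0.0
```

>>> move_arm(
  commands="-20 0 -20 0 -8 0 1; -40 0 -40 0 -16 0 1; -60 0 -60 0 -24 0 1; -60 0 -60 0 -33 0 1; -60 0 -60 0 -42 0 1",
)

```text
t: 19.4
tcp_pos: [0.6984, 0.0949, 0.111]
tool_rot: [0.845, 0.005, -0.534, 0.006]
force: [0.7, 0.1, -0.5]
finger_gap: 0.999
gripper_force: 0.0
```

Run:
```python
from h import *
s=st(); print(np.round(s['q'],3))
V=[];M=[]
for n in('scene','side','wrist'):
    k=shot(n,n+'8'); m=bluemask(k,(.622,.1035),.045,45 if n!='wrist' else 80); print(n,m.sum(),w2px(k,[.622,.1035,.045]));
    x=fit([k],(.622,.1035,0),'up',[m],.003)
```

```text
t 19.4 tcp [0.6984 0.0949 0.111 ] rot [[0.429, 0.016, -0.903], [0.003, -1.0, -0.016], [-0.903, 0.004, -0.429]] F [ 0.7  0.1 -0.5] gap 0.99909328689245 gf 0.0
[-0.012  1.403  0.219 -0.056  2.647  1.514]
scene 875 [[262.7 206.6]]
fit [622.  103.5 -12. ] cost/view 1.0
side 514 [[252.8 194.1]]
fit [624.3 100.3  21.9] cost/view 0.39
wrist 11895 [[237. 160.]]
fit [625.2  99.8  22.2] cost/view 0.152
```

Run:
```python
from h import *
plan([.60,.10,.22],-87,0,0)
```

```text
tcp target [0.6  0.1  0.22]
shift [-141.2   -6.1   41.5] rot [-51.4  49.8 -81.4]
```

>>> move_arm(
  commands="-40 0 -18 0 0 0 1; -80 0 -35 -4 4 -6 1; -110 0 -48 -9 9 -13 1; -110 0 -48 -13 13 -20 1; -110 0 -48 -17 16.6 -27 1",
)

```text
t: 20.18
tcp_pos: [0.6954, 0.0961, 0.2357]
tool_rot: [0.879, 0.282, -0.384, 0.005]
force: [0.2, 0.7, -0.1]
finger_gap: 1.003
gripper_force: 0.0
```

>>> move_arm(
  commands="0 0 0 -4 3.5 -6 1; 0 0 0 -8 7 -12 1; 0 0 0 -12 11 -18 1; 0 0 0 -16 15 -24 1; 0 0 0 -17 16.6 -27 1",
)

```text
t: 20.8
tcp_pos: [0.6947, 0.0961, 0.2362]
tool_rot: [0.825, 0.528, -0.201, 0.004]
force: [0.0, -0.2, -0.2]
finger_gap: 0.999
gripper_force: 0.0
```

>>> move_arm(
  commands="0 0 0 -4 3.5 -6 1; 0 0 0 -8 7 -12 1; 0 0 0 -12 11 -18 1; 0 0 0 -16 15 -24 1; 0 0 0 -17 16.6 -27 1",
)

```text
t: 21.42
tcp_pos: [0.6944, 0.0952, 0.2354]
tool_rot: [0.691, 0.723, 0.002, 0.002]
force: [0.2, -0.1, 0.8]
finger_gap: 1.001
gripper_force: 0.0
```

Run:
```python
from h import *
s=st(); print(np.round(s['q'],3))
plan([.4695,.0985,.10],-87,0,0)
for n in('scene','side'):
    k=shot(n,n+'9'); m=bluemask(k,(.622,.1035),.045,45); print(n,m.sum())
    x=fit([k],(.622,.1035,0),'up',[m],.003)
```

```text
t 21.425 tcp [0.6944 0.0952 0.2354] rot [[-0.046, 0.999, 0.006], [0.999, 0.046, 0.0], [-0.0, 0.006, -1.0]] F [ 0.2 -0.1  0.8] gap 1.001332610925893 gf 0.0
[-0.023  0.628  1.223  0.     1.285 -0.069]
tcp target [0.4695 0.0985 0.1   ]
shift [  13.6 -225.3  134.1] rot [ 0.3  0.  -0.4]
scene 781
fit [625.3 101.7  -5.7] cost/view 0.041
side 512
fit [624.3 100.3  21.9] cost/view 0.39
```

The cup is standing at (0.625, 0.102) on the coaster. Next are the pieces, starting with cavity 5.

>>> move_arm(
  commands="3 -50 5 0 0 0 1; 6 -105 30 0 0 0 0.3; 9 -160 70 0 0 0 -0.3; 12 -205 110 0 0 0 -0.3; 13.5 -225.5 130 0 0 -0.4 -0.3",
)

```text
t: 22.15
tcp_pos: [0.4658, 0.0993, 0.1014]
tool_rot: [0.689, 0.725, -0.001, -0.0]
force: [0.2, 0.5, -0.6]
finger_gap: 0.349
gripper_force: 0.0
```

Run:
```python
from h import *
s=st()
plan([.4693,.0985,.022],-87,0,0)
w=shot('wrist','w10'); cv2.imwrite('pics/w10b.png',cv2.resize(w['image'][:,:,::-1],(800,600)))
```

```text
t 22.15 tcp [0.4658 0.0993 0.1014] rot [[-0.051, 0.999, -0.002], [0.999, 0.051, -0.001], [-0.001, -0.002, -1.0]] F [ 0.2  0.5 -0.6] gap 0.34863720846194757 gf 0.0
tcp target [0.4693 0.0985 0.022 ]
shift [-0.9  3.6 79.4] rot [-0.1  0.1 -0.1]
```

View pics/w10b.png

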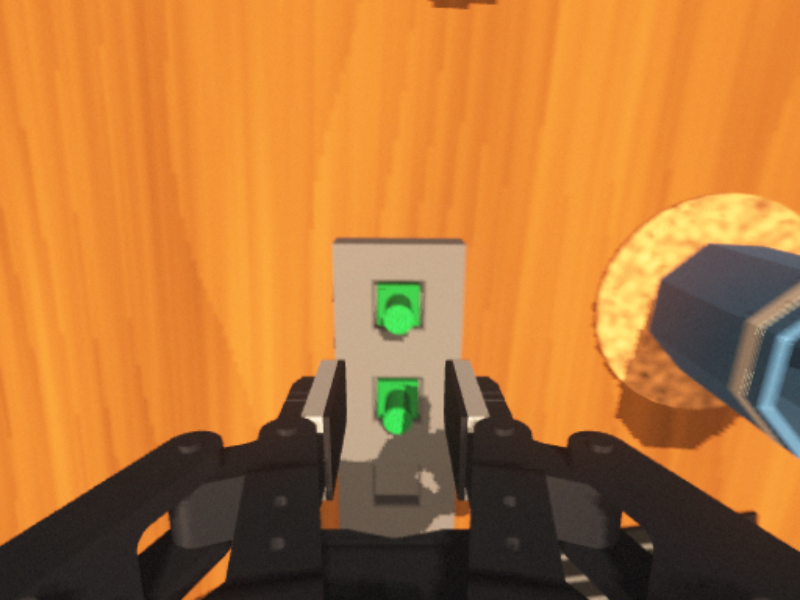

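The picture shows the p5 stem top at (398,318), p4 at (397,418) and empty cavity 3 at (397,483), all midway between the fingers. Going down on p5.

Run:
```python
from h import *
w=load('w10'); f=1/1.5625
for u,v,z in[(398,318,.038),(397,418,.038),(398,305,.018),(397,397,.018)]: print(px2w(w,u*f,v*f,z))
```

```text
[0.4679 0.0994 0.038 ]
[0.4699 0.0524 0.038 ]
[0.468  0.0991 0.018 ]
[0.47   0.0526 0.018 ]
```

>>> move_arm(
  commands="-1 3 20 0 0 0 -0.3; -1 3 40 0 0 0 -0.3; -1 3 60 0 0 0 -0.3; -1 3 60 0 0 0 -0.3; -1 3 60 0 0 0 -0.3",
  grip_force=25,
)

```text
t: 22.82
tcp_pos: [0.4737, 0.098, 0.0428]
tool_rot: [0.689, 0.725, 0.001, 0.002]
force: [0.6, 0.2, 0.1]
finger_gap: 0.35
gripper_force: 0.0
```

>>> move_arm(
  commands="1 -5 8 0 0 0 -0.3; 1 -5 16 0 0 0 -0.3; 1 -5 21 0 0 0 -0.3; 1 -5 21 0 0 0 -0.3; 1 -5 21 0 0 0 -0.3",
)

```text
t: 23.45
tcp_pos: [0.4671, 0.0986, 0.0208]
tool_rot: [0.689, 0.725, 0.0, 0.001]
force: [0.1, -0.3, -0.4]
finger_gap: 0.35
gripper_force: 0.0
```

>>> move_arm(
  commands="0 0 0 0 0 0 -1; 0 0 0 0 0 0 -1; 0 0 0 0 0 0 -1; 0 0 0 0 0 0 -1; 0 0 0 0 0 0 -1",
)

```text
t: 24.08
tcp_pos: [0.4672, 0.0987, 0.021]
tool_rot: [0.689, 0.725, 0.0, 0.001]
force: [-0.5, 0.7, 2.4]
finger_gap: 0.127
gripper_force: 24.5
```

>>> move_arm(
  commands="0 0 -15 0 0 0 -1; 0 0 -40 0 0 0 -1; 0 0 -75 0 0 0 -1; 0 0 -108 0 0 0 -1; 0 0 -108 0 0 0 -1",
)

```text
t: 24.7
tcp_pos: [0.4683, 0.0989, 0.1317]
tool_rot: [0.689, 0.725, 0.002, 0.003]
force: [0.2, 0.7, -1.1]
finger_gap: 0.126
gripper_force: 24.5
```

Run:
```python
from h import *
s=st()
plan([.620,.100,.13],-87,0,0)
plan([.620,.100,.09],-87,0,0)
```

```text
t 24.7 tcp [0.4683 0.0989 0.1317] rot [[-0.051, 0.999, 0.007], [0.999, 0.051, -0.001], [-0.002, 0.007, -1.0]] F [ 0.2  0.7 -1.1] gap 0.12639945944005299 gf 24.46741819381714
tcp target [0.62 0.1  0.13]
shift [ -6.6 151.5   2.8] rot [ 0.4  0.1 -0.1]
tcp target [0.62 0.1  0.09]
shift [ -6.6 151.2  42.8] rot [ 0.4  0.1 -0.1]
```

>>> move_arm(
  commands="-1 35 0 0 0 0 -1; -3 80 0 0 0 0 -1; -5 120 0 0 0 0 -1; -6.5 151 0 0 0 0 -1; -6.5 151 0 0 0 0 -1",
)

```text
t: 25.32
tcp_pos: [0.6195, 0.0997, 0.1281]
tool_rot: [0.689, 0.725, 0.0, 0.001]
force: [-1.2, -0.2, -0.5]
finger_gap: 0.125
gripper_force: 24.5
```

>>> move_arm(
  commands="0 0 20 0 0 0 -1; 0 0 42 0 0 0 -1; 0 0 42 0 0 0 -1; 0 0 42 0 0 0 -1; 0 0 42 0 0 0 -0.3",
)

```text
t: 25.95
tcp_pos: [0.6184, 0.1, 0.088]
tool_rot: [0.689, 0.725, 0.001, 0.001]
force: [-0.0, 1.1, 0.5]
finger_gap: 0.327
gripper_force: 0.0
```

>>> move_arm(
  commands="0 0 0 0 0 0 -0.3; 0 0 0 0 0 0 -0.3; 0 0 -20 0 0 0 -0.3; 0 0 -42 0 0 0 -0.3; 0 0 -42 0 0 0 -0.3",
)

```text
t: 26.58
tcp_pos: [0.6195, 0.1, 0.1309]
tool_rot: [0.689, 0.725, 0.002, 0.003]
force: [0.8, 0.2, -0.4]
finger_gap: 0.348
gripper_force: 0.0
```

>>> move_arm(
  commands="-10 -40 0 0 0 0 -0.3; -20 -80 0 0 0 0 -0.3; -30 -120 0 0 0 0 -0.3; -40 -151 20 0 0 0 -0.3; -40 -151 50 0 0 0 -0.3",
)

```text
t: 27.2
tcp_pos: [0.4662, 0.052, 0.0785]
tool_rot: [0.689, 0.725, -0.001, -0.0]
force: [0.0, 0.2, 0.6]
finger_gap: 0.352
gripper_force: 0.0
```

>>> move_arm(
  commands="0 0 10 0 0 0 -0.3; 0 0 20 0 0 0 -0.3; 0 0 20 0 0 0 -0.3; 0 0 20 0 0 0 -0.3; 0 0 20 0 0 0 -0.3",
)

```text
t: 27.82
tcp_pos: [0.4698, 0.0523, 0.0594]
tool_rot: [0.689, 0.725, 0.0, 0.001]
force: [-0.3, 0.1, 0.4]
finger_gap: 0.351
gripper_force: 0.0
```

Run:
```python
from h import *
s=st()
plan([.470,.0522,.021],-87,0,0)
k=shot('scene','c11'); im=k['image'].astype(int); g=((im[...,1]>im[...,0]*1.4)&(im[...,1]>im[...,2]*1.4)&(im[...,1]>60)).astype(np.uint8)
n,l,stt,c=cv2.connectedComponentsWithStats(g)
for i in range(1,n):
    if stt[i,4]>4: print(stt[i,4],c[i].round(0),px2w(k,*c[i],.03))
print('cup center px',w2px(k,[[.625,.1017,.083],[.625,.1017,.01]]))
m=bluemask(k,(.625,.1017),.045,45); fit([k],(.625,.1017,0),'up',[m],.003)
```

```text
t 27.825 tcp [0.4698 0.0523 0.0594] rot [[-0.051, 0.999, 0.003], [0.999, 0.051, -0.001], [-0.001, 0.003, -1.0]] F [-0.3  0.1  0.4] gap 0.35100986236379444 gf 0.0
tcp target [0.47   0.0522 0.021 ]
shift [-0.1  0.1 38.4] rot [ 0.2  0.1 -0.1]
111 [332.  92.] [0.5272 0.5463 0.03  ]
47 [207. 192.] [0.4755 0.0478 0.03  ]
55 [183. 217.] [ 0.4795 -0.0466  0.03  ]
60 [170. 231.] [ 0.4818 -0.0945  0.03  ]
cup center px [[263.3 200.5]
 [263.  214.1]]
fit [625.4 101.6  -5.3] cost/view 0.04
```

>>> move_arm(
  commands="0 0 12 0 0 0 -0.3; 0 0 25 0 0 0 -0.3; 0 0 38 0 0 0 -0.3; 0 0 38 0 0 0 -0.3; 0 0 38 0 0 0 -0.3",
)

```text
t: 28.5
tcp_pos: [0.4693, 0.0523, 0.0206]
tool_rot: [0.689, 0.725, -0.0, 0.001]
force: [-0.2, -0.3, -0.6]
finger_gap: 0.352
gripper_force: 0.0
```

>>> move_arm(
  commands="0 0 0 0 0 0 -1; 0 0 0 0 0 0 -1; 0 0 0 0 0 0 -1; 0 0 0 0 0 0 -1; 0 0 0 0 0 0 -1",
)

```text
t: 29.12
tcp_pos: [0.4696, 0.0522, 0.0211]
tool_rot: [0.689, 0.725, 0.0, 0.001]
force: [-0.4, -0.1, 2.6]
finger_gap: 0.124
gripper_force: 24.6
```

>>> move_arm(
  commands="0 0 -15 0 0 0 -1; 0 0 -40 0 0 0 -1; 0 0 -75 0 0 0 -1; 0 0 -108 0 0 0 -1; 0 0 -108 0 0 0 -1",
)

```text
t: 29.75
tcp_pos: [0.4708, 0.0522, 0.1317]
tool_rot: [0.689, 0.725, 0.002, 0.003]
force: [0.0, 0.5, -0.5]
finger_gap: 0.126
gripper_force: 24.4
```

>>> move_arm(
  commands="10 35 0 0 0 0 -1; 23 80 0 0 0 0 -1; 35 125 0 0 0 0 -1; 44 163 0 0 0 0 -1; 44 163 0 0 0 0 -1",
)

```text
t: 30.38
tcp_pos: [0.632, 0.1052, 0.1281]
tool_rot: [0.688, 0.725, 0.001, 0.001]
force: [-0.6, -0.1, -0.8]
finger_gap: 0.128
gripper_force: 24.5
```

Run:
```python
from h import *
s=st()
w=shot('wrist','w12'); im=w['image'].astype(int); g=((im[...,1]>im[...,0]*1.4)&(im[...,1]>im[...,2]*1.4)&(im[...,1]>60)).astype(np.uint8)
n,l,stt,c=cv2.connectedComponentsWithStats(g)
for i in range(1,n):
    if stt[i,4]>8: print(stt[i,4],c[i].round(0))
print('cup rim/base px',w2px(w,[[.625,.1017,.083],[.625,.1017,.01]]),'tip',w2px(w,s['tcp_pos']))
```

```text
t 30.375 tcp [0.632  0.1052 0.1281] rot [[-0.052, 0.999, 0.003], [0.999, 0.052, -0.001], [-0.001, 0.003, -1.0]] F [-0.6 -0.1 -0.8] gap 0.1277655230424379 gf 24.457538723945618
666 [254. 194.]
1532 [252. 247.]
60 [510. 303.]
cup rim/base px [[239.3 217.6]
 [242.5 186.3]] tip [[251. 245.]]
```

>>> move_arm(
  commands="0 0 20 0 0 0 -1; 0 0 40 0 0 0 -1; 0 0 40 0 0 0 -1; 0 0 40 0 0 0 -1; 0 0 40 0 0 0 -0.3",
)

```text
t: 31.05
tcp_pos: [0.6302, 0.1045, 0.0901]
tool_rot: [0.689, 0.725, 0.001, 0.001]
force: [-0.5, 0.0, 0.4]
finger_gap: 0.324
gripper_force: 0.0
```

>>> move_arm(
  commands="0 0 0 0 0 0 -0.3; 0 0 0 0 0 0 -0.3; 0 0 -20 0 0 0 -0.3; 0 0 -42 0 0 0 -0.3; 0 0 -42 0 0 0 -0.3",
)

```text
t: 31.68
tcp_pos: [0.6313, 0.1047, 0.1329]
tool_rot: [0.689, 0.725, 0.002, 0.003]
force: [-0.3, 0.1, -0.4]
finger_gap: 0.347
gripper_force: 0.0
```

>>> move_arm(
  commands="-32 -37 0 0 0 0 -0.3; -70 -80 0 0 0 0 -0.3; -105 -120 0 0 0 0 -0.3; -143 -164 0 0 0 0 -0.3; -143 -164 20 0 0 0 -0.3",
)

```text
t: 32.3
tcp_pos: [0.4704, -0.0484, 0.111]
tool_rot: [0.69, 0.723, -0.0, 0.0]
force: [0.4, 0.3, -0.1]
finger_gap: 0.354
gripper_force: 0.0
```

>>> move_arm(
  commands="0 0 20 0 0 0 -0.3; 0 0 45 0 0 0 -0.3; 0 0 45 0 0 0 -0.3; 0 0 45 0 0 0 -0.3; 0 0 45 0 0 0 -0.3",
)

```text
t: 32.92
tcp_pos: [0.4739, -0.0467, 0.0667]
tool_rot: [0.689, 0.725, 0.0, 0.002]
force: [0.4, -0.1, 0.4]
finger_gap: 0.353
gripper_force: 0.0
```

Run:
```python
from h import *
s=st()
plan([.4743,-.045,.021],-87,0,0)
k=shot('wrist','w13')
im=k['image'].astype(int); g=((im[...,1]>im[...,0]*1.4)&(im[...,1]>im[...,2]*1.4)&(im[...,1]>60)).astype(np.uint8)
n,l,stt,c=cv2.connectedComponentsWithStats(g)
for i in range(1,n):
    if stt[i,4]>8: print(stt[i,4],c[i].round(0),px2w(k,*c[i],.025))
```

```text
t 32.925 tcp [ 0.4739 -0.0467  0.0667] rot [[-0.051, 0.999, 0.003], [0.999, 0.051, -0.002], [-0.002, 0.003, -1.0]] F [ 0.4 -0.1  0.4] gap 0.35252826899630774 gf 0.0
tcp target [ 0.4743 -0.045   0.021 ]
shift [ 1.8  0.3 45.7] rot [ 0.2  0.1 -0.1]
1178 [253. 209.] [ 0.4751 -0.0432  0.025 ]
1154 [253. 281.] [ 0.4771 -0.0913  0.025 ]
```

>>> move_arm(
  commands="1.5 0.5 15 0 0 0 -0.3; 1.5 0.5 30 0 0 0 -0.3; 1.5 0.5 45 0 0 0 -0.3; 1.5 0.5 45 0 0 0 -0.3; 1.5 0.5 45 0 0 0 -0.3",
)

```text
t: 33.6
tcp_pos: [0.4737, -0.0451, 0.0207]
tool_rot: [0.689, 0.725, -0.0, 0.001]
force: [0.7, -0.8, -0.1]
finger_gap: 0.352
gripper_force: 0.0
```

>>> move_arm(
  commands="0 0 0 0 0 0 -1; 0 0 0 0 0 0 -1; 0 0 0 0 0 0 -1; 0 0 0 0 0 0 -1; 0 0 0 0 0 0 -1",
)

```text
t: 34.22
tcp_pos: [0.4741, -0.0452, 0.0213]
tool_rot: [0.689, 0.725, 0.0, 0.001]
force: [0.6, -0.3, 3.6]
finger_gap: 0.126
gripper_force: 24.6
```

>>> move_arm(
  commands="0 0 -15 0 0 0 -1; 0 0 -40 0 0 0 -1; 0 0 -75 0 0 0 -1; 0 0 -108 0 0 0 -1; 0 0 -108 0 0 0 -1",
)

```text
t: 34.85
tcp_pos: [0.4753, -0.0455, 0.1318]
tool_rot: [0.689, 0.725, 0.001, 0.004]
force: [-0.1, -0.2, -0.1]
finger_gap: 0.127
gripper_force: 24.4
```

>>> move_arm(
  commands="33 40 0 0 0 0 -1; 66 80 0 0 0 0 -1; 100 120 0 0 0 0 -1; 133 157 0 0 0 0 -1; 133 157 0 0 0 0 -1",
)

```text
t: 35.48
tcp_pos: [0.6256, 0.0983, 0.1282]
tool_rot: [0.688, 0.726, 0.001, 0.001]
force: [0.2, -1.0, -0.3]
finger_gap: 0.121
gripper_force: 24.5
```

Run:
```python
from h import *
s=st()
k=shot('wrist','w14')
im=k['image'].astype(int); g=((im[...,1]>im[...,0]*1.4)&(im[...,1]>im[...,2]*1.4)&(im[...,1]>60)).astype(np.uint8)
n,l,stt,c=cv2.connectedComponentsWithStats(g)
for i in range(1,n):
    if stt[i,4]>8: print(stt[i,4],c[i].round(0))
print('cup rim/base px',w2px(k,[[.625,.1017,.083],[.625,.1017,.01]]),'tip',w2px(k,s['tcp_pos']))
k=shot('scene','c14');m=bluemask(k,(.625,.1017),.045,45); fit([k],(.625,.1017,0),'up',[m],.003)
```

```text
t 35.475 tcp [0.6256 0.0983 0.1282] rot [[-0.055, 0.999, 0.003], [0.999, 0.055, -0.001], [-0.001, 0.003, -1.0]] F [ 0.2 -1.  -0.3] gap 0.12106143844834172 gf 24.48073446750641
1191 [242. 187.]
1580 [252. 244.]
cup rim/base px [[250.5 207.4]
 [250.8 178.6]] tip [[251.1 245. ]]
fit [623.6 104.3  -6.6] cost/view 0.055
```

>>> move_arm(
  commands="0 0 20 0 0 0 -1; 0 0 40 0 0 0 -1; 0 0 40 0 0 0 -1; 0 0 40 0 0 0 -1; 0 0 40 0 0 0 -0.3",
)

```text
t: 36.2
tcp_pos: [0.6242, 0.0954, 0.0901]
tool_rot: [0.689, 0.725, 0.001, 0.001]
force: [0.8, -0.3, -0.1]
finger_gap: 0.326
gripper_force: 0.0
```

>>> move_arm(
  commands="0 0 0 0 0 0 -0.3; 0 0 0 0 0 0 -0.3; 0 0 -20 0 0 0 -0.3; 0 0 -42 0 0 0 -0.3; 0 0 -42 0 0 0 -0.3",
)

```text
t: 36.83
tcp_pos: [0.6252, 0.0959, 0.1329]
tool_rot: [0.689, 0.725, 0.002, 0.003]
force: [0.3, -0.7, -0.7]
finger_gap: 0.355
gripper_force: 0.0
```

>>> move_arm(
  commands="-45 -39 0 0 0 0 -0.3; -90 -78 0 0 0 0 -0.3; -135 -118 0 0 0 0 -0.3; -180 -158 0 0 0 0 -0.3; -180 -158 20 0 0 0 -0.3",
)

```text
t: 37.45
tcp_pos: [0.4731, -0.0949, 0.1112]
tool_rot: [0.691, 0.723, -0.0, 0.001]
force: [1.2, -0.8, 0.3]
finger_gap: 0.351
gripper_force: 0.0
```

>>> move_arm(
  commands="0 0 20 0 0 0 -0.3; 0 0 45 0 0 0 -0.3; 0 0 45 0 0 0 -0.3; 0 0 45 0 0 0 -0.3; 0 0 45 0 0 0 -0.3",
)

```text
t: 38.08
tcp_pos: [0.4758, -0.0922, 0.0668]
tool_rot: [0.689, 0.725, 0.0, 0.002]
force: [-0.6, 0.9, 0.4]
finger_gap: 0.356
gripper_force: 0.0
```

Run:
```python
from h import *
s=st()
plan([.4768,-.0922,.021],-87,0,0)
```

```text
t 38.075 tcp [ 0.4758 -0.0922  0.0668] rot [[-0.051, 0.999, 0.003], [0.999, 0.051, -0.002], [-0.002, 0.003, -1.0]] F [-0.6  0.9  0.4] gap 0.35580613965912256 gf 0.0
tcp target [ 0.4768 -0.0922  0.021 ]
shift [ 0.1  0.9 45.8] rot [ 0.2  0.1 -0.1]
```

>>> move_arm(
  commands="0 1 15 0 0 0 -0.3; 0 1 30 0 0 0 -0.3; 0 1 45 0 0 0 -0.3; 0 1 45 0 0 0 -0.3; 0 1 45 0 0 0 -0.3",
)

```text
t: 38.7
tcp_pos: [0.4761, -0.0921, 0.0207]
tool_rot: [0.689, 0.725, -0.0, 0.001]
force: [0.0, 1.4, 0.2]
finger_gap: 0.352
gripper_force: 0.0
```

>>> move_arm(
  commands="0 0 0 0 0 0 -1; 0 0 0 0 0 0 -1; 0 0 0 0 0 0 -1; 0 0 0 0 0 0 -1; 0 0 0 0 0 0 -1",
)

```text
t: 39.33
tcp_pos: [0.4765, -0.0922, 0.0214]
tool_rot: [0.689, 0.725, 0.0, 0.001]
force: [0.2, 0.7, 4.4]
finger_gap: 0.122
gripper_force: 24.7
```

>>> move_arm(
  commands="0 0 -15 0 0 0 -1; 0 0 -40 0 0 0 -1; 0 0 -75 0 0 0 -1; 0 0 -108 0 0 0 -1; 0 0 -108 0 0 0 -1",
)

```text
t: 39.95
tcp_pos: [0.4777, -0.0926, 0.1318]
tool_rot: [0.689, 0.725, 0.001, 0.004]
force: [0.3, -0.2, 0.1]
finger_gap: 0.126
gripper_force: 24.4
```

>>> move_arm(
  commands="48 38 0 0 0 0 -1; 96 76 0 0 0 0 -1; 144 115 0 0 0 0 -1; 192 153 0 0 0 0 -1; 192 153 0 0 0 0 -1",
)

```text
t: 40.58
tcp_pos: [0.6207, 0.1113, 0.1282]
tool_rot: [0.687, 0.727, 0.001, 0.001]
force: [-0.7, -0.2, -0.8]
finger_gap: 0.124
gripper_force: 24.5
```

Run:
```python
from h import *
s=st()
k=shot('scene','c15');m=bluemask(k,(.625,.1017),.045,45); fit([k],(.625,.1017,0),'up',[m],.003)
```

```text
t 40.575 tcp [0.6207 0.1113 0.1282] rot [[-0.056, 0.998, 0.003], [0.998, 0.056, -0.0], [-0.001, 0.003, -1.0]] F [-0.7 -0.2 -0.8] gap 0.12401544081437418 gf 24.50024038553238
fit [623.2 104.2  -3.5] cost/view 0.038
```

>>> move_arm(
  commands="0 -2 20 0 0 0 -1; 0 -2 40 0 0 0 -1; 0 -2 40 0 0 0 -1; 0 -2 40 0 0 0 -1; 0 -2 40 0 0 0 -0.3",
)

```text
t: 41.25
tcp_pos: [0.6176, 0.1069, 0.09]
tool_rot: [0.689, 0.725, 0.001, 0.001]
force: [-0.3, 0.0, 0.5]
finger_gap: 0.328
gripper_force: 0.0
```

>>> move_arm(
  commands="0 0 0 0 0 0 -0.3; 0 0 0 0 0 0 -0.3; 0 0 -40 0 0 0 -0.3; 0 0 -90 0 0 0 -0.3; 0 0 -140 0 0 0 -0.3",
)

```text
t: 41.88
tcp_pos: [0.6167, 0.1077, 0.2304]
tool_rot: [0.689, 0.725, -0.0, 0.001]
force: [0.9, 0.3, 0.2]
finger_gap: 0.35
gripper_force: 0.0
```

Run:
```python
from h import *
s=st()
k=shot('wrist','w16'); d=shot('side','s16'); c=shot('scene','c16')
m=bluemask(c,(.625,.1017),.045,45); fit([c],(.625,.1017,0),'up',[m],.003)
cv2.imwrite('pics/x16.png',np.hstack([cv2.resize(k['image'][100:356,150:406,::-1],(400,400),interpolation=cv2.INTER_CUBIC),cv2.resize(d['image'][210:310,230:330,::-1],(400,400),interpolation=cv2.INTER_CUBIC)]))
```

```text
t 41.875 tcp [0.6167 0.1077 0.2304] rot [[-0.051, 0.999, 0.001], [0.999, 0.051, -0.001], [-0.001, 0.001, -1.0]] F [0.9 0.3 0.2] gap 0.3500531331906359 gf 0.0
fit [625.  101.6  -4.2] cost/view 0.044
```

View pics/x16.png

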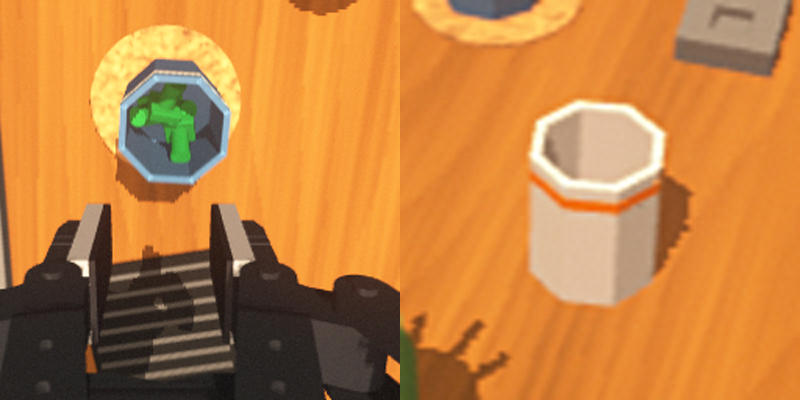

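All four pieces are in the cup, seen at about (165,115) in the left crop. The beaker is at (598,150) in the right crop, unmoved. I'll go above the beaker to measure it.

>>> move_arm(
  commands="45 -25 -5 0 0 0 1; 90 -50 -10 0 0 0 1; 140 -75 -10 0 0 0 1; 185 -100 -10 0 0 0 1; 211 -116 -10 0 0 0 1",
)

```text
t: 42.65
tcp_pos: [0.4875, 0.3139, 0.2369]
tool_rot: [0.688, 0.726, -0.002, -0.0]
force: [0.2, 0.5, -0.2]
finger_gap: 0.996
gripper_force: 0.0
```

Run:
```python
from h import *
s=st(); print(np.round(s['q'],3))
k=shot('wrist','w17')
print(w2px(k,[.493,.308,.08]))
u,v=w2px(k,[.493,.308,.06])[0].astype(int); u0,v0=max(0,u-70),max(0,v-70); print(u0,v0)
c=k['image'][v0:v0+140,u0:u0+140,::-1]; print(c.shape)
cv2.imwrite('pics/w17b.png',cv2.resize(c,None,fx=4,fy=4,interpolation=cv2.INTER_CUBIC))
V=[load('c16'),load('s16')]
for q in V: m=bluemask(q,(.493,.308),.045,45); print(m.sum()); fit([q],(.493,.308,9),'up',[m])
```

```text
t 42.65 tcp [0.4875 0.3139 0.2369] rot [[-0.053, 0.999, -0.002], [0.999, 0.053, -0.002], [-0.002, -0.002, -1.0]] F [ 0.2  0.5 -0.2] gap 0.9963405833481521 gf 0.0
[ 3.800e-01  4.610e-01  1.540e+00 -1.000e-03  1.143e+00  3.270e-01]
[[257.7 178.6]]
187 103
(140, 140, 3)
108
fit [493. 308.  -3.] cost/view 1.0
151
fit [510.6 241.3  20.1] cost/view 0.58
```

View pics/w17b.png

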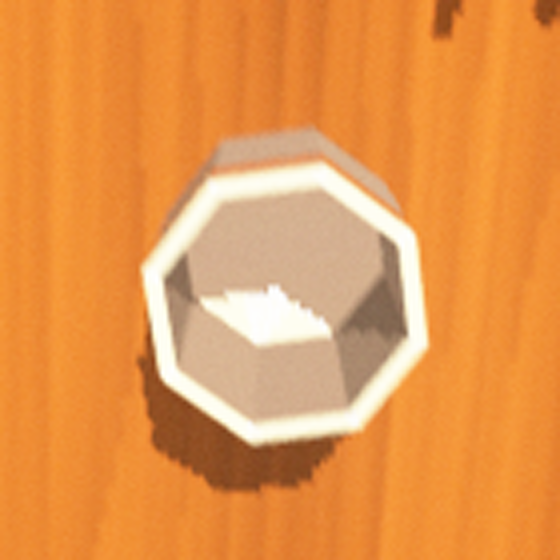

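Run:
```python
from h import *
k=load('w17')
P=np.array([px2w(k,187+u/4-.4,103+v/4-.4,.08)[:2] for u,v in [(210,177),(322,160),(415,235),(428,345),(362,430),(255,445),(165,380),(143,268)]])
c=P.mean(0); d=P-c; print(c,np.linalg.norm(d,axis=1).round(4),'flats',((np.degrees(np.arctan2(d[:,1],d[:,0]))+22.5)%45).round(1))
a=np.mean((np.degrees(np.arctan2(d[:,1],d[:,0]))+22.5)%45)
for az in (a,a+45): print(az); plan([c[0],c[1],.040],az,-60,-100); plan([c[0],c[1],.14],az,-60,-100)
```

```text
[0.493825 0.30725 ] [0.0356 0.0354 0.0341 0.0346 0.0356 0.0353 0.0343 0.0351] flats [10.8 13.  11.  10.1 11.3 12.8 12.1  9.9]
11.360710243012932
tcp target [0.5787 0.3243 0.09  ]
shift [  2.9  94.5 146.5] rot [ 50.7  43.9 -88.2]
tcp target [0.5787 0.3243 0.19  ]
shift [ 2.9 94.  46.5] rot [ 50.7  43.9 -88.2]
56.36071024301293
tcp target [0.5418 0.3794 0.09  ]
shift [ 59.9  60.6 146.6] rot [  73.    24.  -126.7]
tcp target [0.5418 0.3794 0.19  ]
shift [59.9 60.2 46.6] rot [  73.    24.  -126.7]
```

Run:
```python
from h import *
plan([.4938,.3073,.09],11.4,-48,-110)
```

```text
tcp target [0.5739 0.3235 0.1636]
shift [ 2.3 89.3 72.9] rot [ 40.7  35.2 -91.9]
```

>>> move_arm(
  commands="0 18 5 2.7 2.3 -6 1; 1 40 10 5.4 4.7 -12 1; 1 60 20 8 7 -18 1; 2 80 30 11 9.4 -24.5 1; 2 89 40 13.6 11.7 -30.6 1",
)

```text
t: 43.32
tcp_pos: [0.5797, 0.318, 0.1965]
tool_rot: [0.464, 0.872, -0.016, -0.154]
force: [0.0, 0.2, 0.7]
finger_gap: 1.001
gripper_force: 0.0
```

>>> move_arm(
  commands="0 0 0 2.7 2.3 -6 1; 0 0 0 5.4 4.7 -12 1; 0 0 0 8 7 -18 1; 0 0 0 11 9.4 -24.5 1; 0 0 0 13.6 11.7 -30.6 1",
)

```text
t: 43.95
tcp_pos: [0.5787, 0.3181, 0.1968]
tool_rot: [0.197, 0.935, -0.03, -0.293]
force: [-0.7, 0.3, -0.3]
finger_gap: 1.002
gripper_force: 0.0
```

>>> move_arm(
  commands="0 0 0 2.7 2.3 -6 1; 0 0 0 5.4 4.7 -12 1; 0 0 0 8 7 -18 1; 0 0 0 11 9.4 -24.5 1; 0 0 0 13.6 11.7 -30.6 1",
)

```text
t: 44.58
tcp_pos: [0.5787, 0.3182, 0.1966]
tool_rot: [-0.089, 0.909, -0.041, -0.405]
force: [1.0, 0.4, -0.7]
finger_gap: 0.997
gripper_force: 0.0
```

Run:
```python
from h import *
s=st(); print(np.round(s['q'],3))
plan([.4938,.3073,.042],11.4,-48,-110)
plan([.4938,.3073,.042],11.4,-48,24)
```

```text
t 44.575 tcp [0.5787 0.3182 0.1966] rot [[-0.657, -0.196, -0.728], [-0.129, 0.981, -0.148], [0.743, -0.003, -0.669]] F [ 1.   0.4 -0.7] gap 0.997328042016562 gf 0.0
[ 0.3    1.024  0.732  0.093  2.218 -1.444]
tcp target [0.5739 0.3235 0.1156]
shift [-57.7   6.3  57. ] rot [-0.   0.  -0.2]
tcp target [0.4763 0.3038 0.0259]
shift [-57.7   6.4 191. ] rot [-0.   0.  -0.2]
```

Descend to the pre-grasp height, approach along the tool axis, close, then lift.

>>> move_arm(
  commands="-15 2 15 0 0 0 1; -35 4 35 0 0 0 1; -57.5 6.3 57 0 0 0 1; -57.5 6.3 57 0 0 0 1; -57.5 6.3 57 0 0 0 1",
  grip_force=50,
)

```text
t: 45.2
tcp_pos: [0.5746, 0.3237, 0.1179]
tool_rot: [-0.087, 0.91, -0.041, -0.403]
force: [0.2, 1.0, 1.1]
finger_gap: 1.003
gripper_force: 0.0
```

>>> move_arm(
  commands="0 0 35 0 0 0 1; 0 0 70 0 0 0 1; 0 0 105 0 0 0 1; 0 0 132 0 0 0 1; 0 0 132 0 0 0 1",
)

```text
t: 45.82
tcp_pos: [0.4778, 0.3046, 0.0296]
tool_rot: [-0.088, 0.91, -0.041, -0.403]
force: [0.4, 0.3, -0.8]
finger_gap: 1.002
gripper_force: 0.0
```

Run:
```python
from h import *
s=st(); plan([.4938,.3073,.042],11.4,-48,24)
```

```text
t 45.825 tcp [0.4778 0.3046 0.0296] rot [[-0.659, -0.193, -0.727], [-0.127, 0.981, -0.146], [0.741, -0.005, -0.671]] F [ 0.4  0.3 -0.8] gap 1.0021796137095413 gf 0.0
tcp target [0.4763 0.3038 0.0259]
shift [-1.6 -0.5  3.7] rot [ 0.   0.2 -0.4]
```

>>> move_arm(
  commands="0 0 0 0 0 0 0.3; 0 0 0 0 0 0 0.3; 0 0 0 0 0 0 0.3; 0 0 0 0 0 0 0.3; 0 0 0 0 0 0 0.3",
)

```text
t: 46.45
tcp_pos: [0.4813, 0.3052, 0.0306]
tool_rot: [-0.088, 0.911, -0.04, -0.4]
force: [4.0, 0.3, 6.3]
finger_gap: 0.741
gripper_force: 56.1
```

>>> move_arm(
  commands="25 0 -22 0 0 0 0.3; 60 0 -54 0 0 0 0.3; 100 0 -90 0 0 0 0.3; 118 0 -106 0 0 0 0.3; 118 0 -106 0 0 0 0.3",
)

```text
t: 47.08
tcp_pos: [0.4787, 0.3056, 0.1884]
tool_rot: [-0.088, 0.911, -0.041, -0.4]
force: [-0.3, 0.5, -2.5]
finger_gap: 0.741
gripper_force: 55.5
```

Run:
```python
from h import *
s=st(); print(np.round(s['q'],3)); plan([.595,-.237,.20],-33,-20,22)
```

```text
t 47.075 tcp [0.4787 0.3056 0.1884] rot [[-0.664, -0.193, -0.722], [-0.128, 0.981, -0.145], [0.737, -0.004, -0.676]] F [-0.3  0.5 -2.5] gap 0.7407083723078766 gf 55.46529624868782
[ 0.322  0.88   1.098  0.1    1.986 -1.441]
tcp target [ 0.5887 -0.2329  0.1793]
shift [ -10.8 -549.5    4.7] rot [-24.9 -26.   36.9]
```

>>> move_arm(
  commands="-1 -40 0 0 0 0 0.3; -2 -95 0 0 0 0 0.3; -3 -150 0 0 0 0 0.3; -4 -205 0 0 0 0 0.3; -5 -260 0 0 0 0 0.3",
)

```text
t: 47.7
tcp_pos: [0.5306, 0.0491, 0.182]
tool_rot: [-0.088, 0.909, -0.041, -0.404]
force: [0.3, 0.7, -2.3]
finger_gap: 0.741
gripper_force: 55.4
```

>>> move_arm(
  commands="-1 -58 0 -4 -4 6 0.3; -2 -116 0 -8 -8 12 0.3; -3 -174 0 -12 -12 18 0.3; -4 -232 0 -17 -17 25 0.3; -5 -287 0 -21 -22 31 0.3",
)

```text
t: 48.32
tcp_pos: [0.5894, -0.2321, 0.179]
tool_rot: [0.225, 0.951, 0.036, -0.209]
force: [-0.1, 0.1, -1.7]
finger_gap: 0.743
gripper_force: 55.4
```

Run:
```python
from h import *
s=st(); print(np.round(s['q'],3)); plan([.597,-.238,.14],-33,18,22)
```

```text
t 48.325 tcp [ 0.5894 -0.2321  0.179 ] rot [[-0.812, 0.443, -0.381], [0.413, 0.896, 0.163], [0.413, -0.025, -0.91]] F [-0.1  0.1 -1.7] gap 0.742797229815049 gf 55.41048525838221
[-0.527  0.789  1.124 -0.051  1.652 -1.626]
tcp target [ 0.6027 -0.2417  0.1191]
shift [-39.5  -1.2  48. ] rot [ -1.9 -42.3   6.7]
```

>>> move_arm(
  commands="-8 0 10 -0.4 -8.5 1.3 0.3; -16 0 20 -0.8 -17 2.6 0.3; -24 -1 30 -1.2 -25.5 4 0.3; -32 -1 40 -1.5 -34 5.3 0.3; -39.5 -1 48 -1.9 -42.3 6.7 0.3",
)

```text
t: 48.95
tcp_pos: [0.6015, -0.2385, 0.1195]
tool_rot: [0.278, 0.948, -0.044, 0.15]
force: [0.2, -0.8, -3.0]
finger_gap: 0.743
gripper_force: 55.4
```

Run:
```python
from h import *
s=st(); print(np.round(s['q'],3)); plan([.5945,-.237,.051],-33,26,22)
```

```text
t 48.95 tcp [ 0.6015 -0.2385  0.1195] rot [[-0.8, 0.541, 0.261], [0.514, 0.841, -0.167], [-0.31, 0.0, -0.951]] F [ 0.2 -0.8 -3. ] gap 0.7432998151275504 gf 55.44858959506911
[-0.546  0.617  1.712 -0.016  0.498 -1.533]
tcp target [ 0.6026 -0.2423  0.0312]
shift [24.5 -2.6 84.8] rot [ 0.1 -8.   0.3]
```

>>> move_arm(
  commands="7 -1 22 0 -2 0 0.3; 14 -2 45 0 -4 0 0.3; 20 -2.5 65 0 -6 0 0.3; 24 -2.5 80 0 -8 0 0.3; 24 -2.5 80 0 -8 0 0.3",
)

```text
t: 49.58
tcp_pos: [0.6003, -0.2406, 0.0343]
tool_rot: [0.274, 0.936, -0.062, 0.212]
force: [0.3, -0.5, -2.1]
finger_gap: 0.737
gripper_force: 55.5
```

Run:
```python
from h import *
s=st(); print(np.round(s['q'],3))
```

```text
t 49.575 tcp [ 0.6003 -0.2406  0.0343] rot [[-0.76, 0.54, 0.362], [0.487, 0.842, -0.233], [-0.43, -0.001, -0.903]] F [ 0.3 -0.5 -2.1] gap 0.7374947398397103 gf 55.48595088396823
[-0.549  0.768  1.839 -0.107  0.091 -1.446]
```

>>> move_arm(
  commands="1.5 0 3 0 1 0 0.3; 3 0 6 0 1 0 0.3; 4 0 9 0 1 0 0.3; 4 0 9 0 1 0 0.3; 4 0 9 0 1 0 0.3",
)

```text
t: 50.2
tcp_pos: [0.6044, -0.2431, 0.0295]
tool_rot: [0.275, 0.937, -0.061, 0.209]
force: [0.4, 0.6, -1.5]
finger_gap: 0.738
gripper_force: 55.5
```

>>> move_arm(
  commands="1 0 2 0 0 0 0.3; 2 0 4 0 0 0 0.3; 2 0 4 0 0 0 0.3; 2 0 4 0 0 0 1; 2 0 4 0 0 0 1",
)

```text
t: 50.82
tcp_pos: [0.6047, -0.2432, 0.0251]
tool_rot: [0.274, 0.937, -0.061, 0.209]
force: [-0.1, -0.1, -0.3]
finger_gap: 0.998
gripper_force: 0.0
```

>>> move_arm(
  commands="0 0 0 0 0 0 1; 0 0 0 0 0 0 1; 0 0 -40 0 0 0 1; 0 0 -90 0 0 0 1; 0 0 -130 0 0 0 1",
)

```text
t: 51.45
tcp_pos: [0.5572, -0.2127, 0.1435]
tool_rot: [0.275, 0.937, -0.061, 0.209]
force: [-0.1, -0.9, 0.0]
finger_gap: 0.995
gripper_force: 0.0
```

```bash
cat >> h.py <<'E'
def whitemask(s,g,z=.035,rad=38):
    "not-wood: grey/white by saturation, plus saturated orange excluded; hull fills the band"
    h=cv2.cvtColor(s['image'],cv2.COLOR_RGB2HSV); m=((h[...,1]<95)&(h[...,2]>75)).astype(np.uint8)
    u=w2px(s,[g[0],g[1],z])[0]; yy,xx=np.mgrid[:384,:512]; m[np.hypot(xx-u[0],yy-u[1])>rad]=0
    m=cv2.morphologyEx(m,cv2.MORPH_OPEN,np.ones((2,2),np.uint8)); n,l,stt,_=cv2.connectedComponentsWithStats(m)
    return np.isin(l,[i for i in range(1,n) if stt[i,4]>40]).astype(np.uint8)
E
python3 - <<'E'
from h import *
st(); g=(.593,-.236,-33); V=[shot('scene','c18'),shot('side','s18')]; M=[whitemask(s,g) for s in V]
for s,m in zip(V,M): print(m.sum(), np.argwhere(m).min(0),np.argwhere(m).max(0)); fit([s],g,'lie',[m])
cv2.imwrite('pics/x18.png',np.hstack([cv2.resize(s['image'][v:v+100,u:u+100,::-1],(400,400),interpolation=cv2.INTER_CUBIC) for s,u,v in((V[0],112,245),(V[1],245,90))]))
E
```

```text
t 51.45 tcp [ 0.5572 -0.2127  0.1435] rot [[-0.762, 0.54, 0.357], [0.489, 0.842, -0.229], [-0.424, -0.0, -0.905]] F [-0.1 -0.9  0. ] gap 0.995440439002668 gf 0.0
1049 [276 145] [318 179]
fit [ 591.6 -232.3  -32. ] cost/view 0.014
874 [108 286] [157 333]
fit [ 580.1 -244.4  -16.7] cost/view 0.516
```

View pics/x18.png

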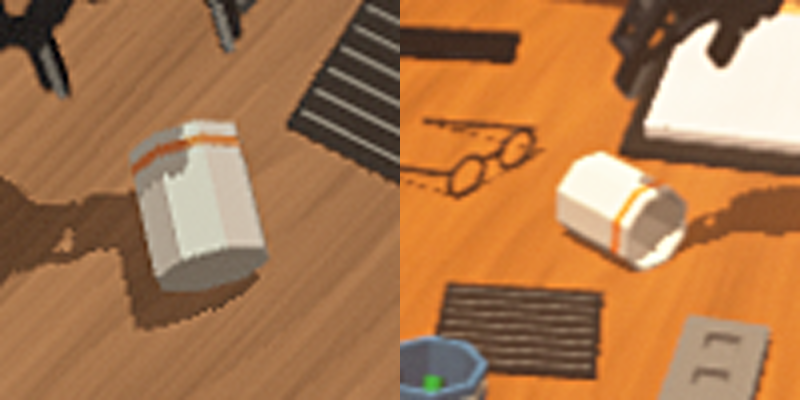

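The beaker lies on its side with its mouth inward. The scene fit is excellent: (0.592, -0.232), yaw -32°. Stage B is next.

Run:
```python
from h import *
plan([.5916,-.2325,.034],-32,-45,-110)
```

```text
tcp target [ 0.6576 -0.2737  0.1118]
shift [-90.7   2.5  80.9] rot [ 0.1 70.4 -0.7]
```

>>> move_arm(
  commands="-20 0 10 0 7 0 1; -45 1 30 0 14 0 1; -70 2 55 0 21 0 1; -91 2.5 76 0 28 0 1; -91 2.5 76 0 36 0 1",
)

```text
t: 52.18
tcp_pos: [0.6566, -0.2741, 0.1098]
tool_rot: [0.28, 0.955, 0.027, -0.093]
force: [0.3, 0.0, -0.4]
finger_gap: 1.002
gripper_force: 0.0
```

>>> move_arm(
  commands="0 0 0 0 8 0 1; 0 0 0 0 16 0 1; 0 0 0 0 24 0 1; 0 0 0 0 32 0 1; 0 0 0 0 34.5 0 1",
)

```text
t: 52.8
tcp_pos: [0.6551, -0.2731, 0.1071]
tool_rot: [0.26, 0.884, 0.109, -0.373]
force: [0.2, 0.3, -1.8]
finger_gap: 0.995
gripper_force: 0.0
```

Run:
```python
from h import *
s=st(); print(np.round(s['q'],3))
plan([.5916,-.2325,.034],-32,-45,22)
```

```text
t 52.8 tcp [ 0.6551 -0.2731  0.1071] rot [[-0.587, 0.54, -0.603], [0.377, 0.841, 0.387], [0.716, -0.001, -0.698]] F [ 0.2  0.3 -1.8] gap 0.9948524298761947 gf 0.0
[-0.556  1.191  0.549  0.012  2.201 -1.553]
tcp target [ 0.5784 -0.2243  0.0184]
shift [ -0.   -0.3 127. ] rot [ 0.5 -0.7 -0.5]
```

>>> move_arm(
  commands="0 0 35 0 0 0 1; 0 0 70 0 0 0 1; 0 0 100 0 0 0 1; 0 0 123 0 0 0 1; 0 0 123 0 0 0 1",
)

```text
t: 53.42
tcp_pos: [0.58, -0.2244, 0.0231]
tool_rot: [0.259, 0.884, 0.109, -0.373]
force: [-0.7, 0.3, -0.3]
finger_gap: 0.996
gripper_force: 0.0
```

>>> move_arm(
  commands="0 0 0 0 0 0 0.3; 0 0 0 0 0 0 0.3; 0 0 0 0 0 0 0.3; 0 0 0 0 0 0 0.3; 0 0 0 0 0 0 0.3",
)

```text
t: 54.05
tcp_pos: [0.5824, -0.226, 0.0262]
tool_rot: [0.26, 0.886, 0.108, -0.37]
force: [1.8, -2.3, 1.6]
finger_gap: 0.738
gripper_force: 56.0
```

>>> move_arm(
  commands="30 0 -30 0 0 0 0.3; 70 0 -70 0 0 0 0.3; 100 0 -100 0 0 0 0.3; 100 0 -100 0 0 0 0.3; 100 0 -100 0 0 0 0.3",
)

```text
t: 54.68
tcp_pos: [0.5821, -0.2257, 0.1659]
tool_rot: [0.259, 0.885, 0.109, -0.371]
force: [0.1, -0.3, -2.7]
finger_gap: 0.74
gripper_force: 55.7
```

Run:
```python
from h import *
s=st(); print(np.round(s['q'],3))
```

```text
t 54.675 tcp [ 0.5821 -0.2257  0.1659] rot [[-0.59, 0.54, -0.6], [0.379, 0.842, 0.385], [0.713, -0.0, -0.701]] F [ 0.1 -0.3 -2.7] gap 0.7399635032252672 gf 55.714598670601845
[-0.554  0.978  0.905  0.013  2.052 -1.553]
```

>>> move_arm(
  commands="0 0 0 0 0 9 0.3; 0 0 0 0 0 18 0.3; 0 0 0 0 0 27 0.3; 0 0 0 0 0 36 0.3; 0 0 0 0 0 45 0.3",
)

```text
t: 55.3
tcp_pos: [0.5816, -0.2254, 0.1642]
tool_rot: [0.58, 0.716, -0.043, -0.386]
force: [0.5, -0.7, -2.6]
finger_gap: 0.74
gripper_force: 55.6
```

>>> move_arm(
  commands="0 0 0 0 0 9 0.3; 0 0 0 0 0 18 0.3; 0 0 0 0 0 27 0.3; 0 0 0 0 0 36 0.3; 0 0 0 0 0 45 0.3",
)

```text
t: 55.92
tcp_pos: [0.5816, -0.2254, 0.1641]
tool_rot: [0.81, 0.44, -0.187, -0.34]
force: [0.1, 0.0, -2.5]
finger_gap: 0.737
gripper_force: 55.7
```

>>> move_arm(
  commands="0 0 0 0 0 9 0.3; 0 0 0 0 0 18 0.3; 0 0 0 0 0 27 0.3; 0 0 0 0 0 36 0.3; 0 0 0 0 0 45 0.3",
)

```text
t: 56.55
tcp_pos: [0.5816, -0.2254, 0.1642]
tool_rot: [0.916, 0.096, -0.303, -0.243]
force: [-0.1, 0.2, -2.7]
finger_gap: 0.742
gripper_force: 55.7
```

>>> move_arm(
  commands="0 0 0 0 0 9 0.3; 0 0 0 0 0 18 0.3; 0 0 0 0 0 27 0.3; 0 0 0 0 0 36 0.3; 0 0 0 0 0 45 0.3",
)

```text
t: 57.18
tcp_pos: [0.5816, -0.2255, 0.1642]
tool_rot: [0.884, -0.262, -0.373, -0.108]
force: [0.2, 1.3, -2.0]
finger_gap: 0.739
gripper_force: 55.7
```

Run:
```python
from h import *
s=st(); print(np.round(s['q'],3))
plan([.6213,-.084,.08],-17,-45,0,-1)
```

```text
t 57.175 tcp [ 0.5816 -0.2255  0.1642] rot [[0.585, -0.543, -0.602], [-0.382, -0.84, 0.386], [-0.716, 0.004, -0.699]] F [ 0.2  1.3 -2. ] gap 0.7388226916911375 gf 55.66562684252858
[-0.554  0.981  0.906  0.013  2.053  1.593]
tcp target [ 0.6213 -0.084   0.08  ]
shift [  29.5 -140.7   89.5] rot [-11.1   0.7 -11.3]
```

>>> move_arm(
  commands="5 -28 10 -2 0 -2 0.3; 10 -60 25 -4 0 -4 0.3; 17 -95 45 -7 0 -7 0.3; 24 -125 70 -9 0 -9 0.3; 29.5 -140.5 89 -11 0.5 -11.3 0.3",
)

```text
t: 57.8
tcp_pos: [0.6211, -0.0822, 0.0794]
tool_rot: [0.914, -0.133, -0.38, -0.058]
force: [0.4, -0.2, -2.8]
finger_gap: 0.736
gripper_force: 55.6
```

Run:
```python
from h import *
s=st(); print(np.round(s['q'],3))
plan([.6213,-.084,.037],-17,-45,0,-1)
k=shot('scene','c20'); m=whitemask(k,(.627,-.086),.085,38); print(m.sum()); fit([k],(.627,-.086,0),'up',[m],.051)
```

```text
t 57.8 tcp [ 0.6211 -0.0822  0.0794] rot [[0.676, -0.287, -0.679], [-0.199, -0.958, 0.207], [-0.709, -0.005, -0.705]] F [ 0.4 -0.2 -2.8] gap 0.7355398787229664 gf 55.637564677745104
[-0.306  1.076  0.919 -0.008  1.936  1.554]
tcp target [ 0.6213 -0.084   0.037 ]
shift [30.6  1.9 29.3] rot [0.  0.2 0.4]
1676
fit [636.8 -97.9  29.5] cost/view 0.706
```

Lower to just above the mat, then probe for contact in small steps.

>>> move_arm(
  commands="8 1 8 0 0 0 0.3; 17 2 16 0 0 0 0.3; 25 2 24 0 0 0 0.3; 30 2 29 0 0 0.4 0.3; 30 2 29 0 0 0.4 0.3",
)

```text
t: 58.48
tcp_pos: [0.6225, -0.0874, 0.0414]
tool_rot: [0.914, -0.139, -0.378, -0.057]
force: [-0.2, 0.2, -2.8]
finger_gap: 0.74
gripper_force: 55.6
```

>>> move_arm(
  commands="0.8 0 0.8 0 0 0 0.3; 1.6 0 1.6 0 0 0 0.3; 2.4 0 2.4 0 0 0 0.3; 3 0 3 0 0 0 0.3; 3 0 3 0 0 0 0.3",
)

```text
t: 59.1
tcp_pos: [0.6229, -0.0868, 0.0377]
tool_rot: [0.914, -0.138, -0.377, -0.057]
force: [-0.3, 0.0, -3.1]
finger_gap: 0.739
gripper_force: 55.6
```

>>> move_arm(
  commands="0.7 0 0.7 0 0 0 0.3; 1.4 0 1.4 0 0 0 0.3; 2.1 0 2.1 0 0 0 0.3; 2.8 0 2.8 0 0 0 0.3; 2.8 0 2.8 0 0 0 0.3",
)

```text
t: 59.72
tcp_pos: [0.623, -0.0869, 0.0365]
tool_rot: [0.914, -0.138, -0.378, -0.057]
force: [-0.9, -0.4, 8.1]
finger_gap: 0.738
gripper_force: 56.6
```

>>> move_arm(
  commands="0 0 0 0 0 0 0.6; 0 0 0 0 0 0 1; 0 0 0 0 0 0 1; 0 0 0 0 0 0 1; 0 0 0 0 0 0 1",
)

```text
t: 60.35
tcp_pos: [0.6229, -0.0869, 0.0337]
tool_rot: [0.914, -0.138, -0.377, -0.057]
force: [-0.4, 0.0, 0.4]
finger_gap: 0.999
gripper_force: 0.0
```

>>> move_arm(
  commands="0 0 -20 0 0 0 1; 0 0 -50 0 0 0 1; 0 0 -85 0 0 0 1; 0 0 -120 0 0 0 1; 0 0 -150 0 0 0 1",
)

```text
t: 60.98
tcp_pos: [0.7248, -0.1183, 0.1414]
tool_rot: [0.914, -0.138, -0.377, -0.056]
force: [0.2, -0.5, -0.8]
finger_gap: 0.999
gripper_force: 0.0
```

>>> move_arm(
  commands="-30 0 -15 0 8 0 1; -60 0 -30 0 16 0 1; -80 0 -40 0 24 0 1; -80 0 -40 0 32 0 1; -80 0 -40 0 40 0 1",
)

```text
t: 61.6
tcp_pos: [0.6971, -0.1096, 0.2265]
tool_rot: [0.988, -0.149, -0.039, -0.005]
force: [0.5, -0.3, -0.4]
finger_gap: 1.0
gripper_force: 0.0
```

Run:
```python
from h import *
s=st(); print(np.round(s['q'],3))
k=shot('scene','c21'); d=shot('side','s21')
for s in(k,d):
    m=whitemask(s,(.627,-.086),.04,36); print(m.sum()); fit([s],(.627,-.086,0),'up',[m],.003)
    m=bluemask(s,(.625,.1017),.045,45); fit([s],(.625,.1017,0),'up',[m],.003)
cv2.imwrite('pics/x21.png',np.hstack([cv2.resize(s['image'][v:v+140,u:u+140,::-1],(400,400),interpolation=cv2.INTER_CUBIC) for s,u,v in((k,170,150),(d,200,110))]))
```

```text
t 61.6 tcp [ 0.6971 -0.1096  0.2265] rot [[0.952, -0.296, -0.074], [-0.295, -0.955, 0.022], [-0.078, 0.001, -0.997]] F [ 0.5 -0.3 -0.4] gap 1.0000380573420498 gf 0.0
[-0.313  0.68   1.146 -0.002  1.394  1.558]
651
fit [632.1 -66.5 -15.4] cost/view 0.386
fit [541.9 108.1  14.3] cost/view 0.338
1017
fit [627.5 -42.4  -9.8] cost/view 0.438
fit [623.7 100.6  18.4] cost/view 0.403
```

View pics/x21.png

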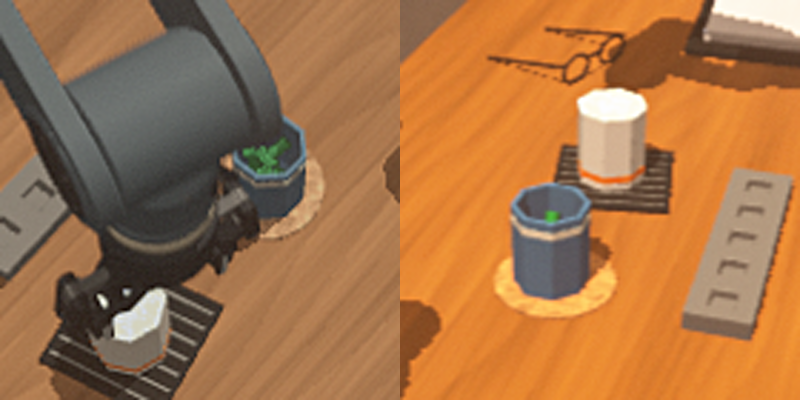

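Both stand as required: the beaker is mouth-down on the mat at side crop (612,140), the cup with its pieces is on the coaster at (550,240), and the mould is empty. A final numeric check, then hand in.

Run:
```python
from h import *
d=load('s21'); p=px2w(d,200+212*.35,110+103*.35,.083)
a=np.radians(12); v=p[:2]-[.627,-.086]; o=np.array([v@[np.cos(a),np.sin(a)],v@[-np.sin(a),np.cos(a)]])
d2=shot('side','s22'); print('changed px',(np.abs(d2['image'].astype(int)-d['image']).max(-1)>40).sum())
print(p,'offset on mat',o.round(4))
if np.abs(o).max()<.024: print(ticket.sign_off())
```

```text
changed px 200
[ 0.6276 -0.0909  0.083 ] offset on mat [-0.0004 -0.0049]
the job is handed in; nothing more can be done
None
```

The job is handed in: the blue cup stands mouth-up on the coaster with all four green pieces inside, the beaker is mouth-down about 5 mm from the centre of the drip mat, and the arm never came near the jars or touched the spectacles; no verdict was returned.

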